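Count three seal blanks into the trough and shut the gate

ROBOT

A 7-joint arm with a two-finger parallel gripper is mounted at the origin on a cart in front of the work surface, level with it; the furniture and walls round the work are solid. World frame = base frame: x ahead of the robot, y to its left, z up, the work surface at z = 0. Lengths are in mm, angles in rad, forces in N, time in s.
With the tool pointing down it reaches from about 350 to 775 mm from the base axis. Payload 3.1 kg.
Tool frame: the origin (TCP) lies midway between the tips of the shut fingers; the grasp point (between the pads) lies arm.hold_point_z behind it (arm.hold_point_z is the distance from the TCP to the grasp point, in mm); z points along the fingers, y is the direction in which the jaws open and shut (so a half turn about z gives the same grasp; the last joint's range is limited). The gripper opens to 85 mm and grips with 20 to 120 N. Pads are 22 mm wide; open, the fingers measure 114 mm over their backs; the gripper's body (76 mm by 85 mm) begins 54 mm behind the grasp point. The pads swing forward as they close: fully open they stand 13 mm farther back than shut.
Start: joints at [1.293, 0.311, 0.014, 1.512, -0.004, 1.319, -0.027], TCP at [128.524, -534.789, 231.304] pointing down, gripper open.
Joint ranges: [-2.7, 2.7], [-0.3, 1.91], [-1.27, 1.3], [0.12, 2.57], [-1.44, 4.58], [0.2, 2.03], [-3.05, 3.05]. Speed limits (rad/s): [2.79, 2.79, 3.14, 3.14, 3.14, 3.14, 3.14].

INTERFACE

Orientations are given as a unit quaternion [w, x, y, z].
In Python, from bench import arm gives the robot as it stands.
- The arm moves only by the shell command python3 -m handwheel 'ROWS' [OPENING] [FORCE]. ROWS is JSON, a list of rows, each a list of 4 numbers: the shift along the tool's x, y, z in m, then the turn about the tool's z in degrees. A call has exactly 5 rows; each row shifts and turns the pose as measured when the row begins, along the tool's axes as they then stand; what a row does not reach is not made up. A row lasts 1/8 s, in which the tool goes at most 62.5 mm and 10.7 degrees, less where a joint would pass 70% of its speed; a pose out of reach is approached as far as the arm can. A call with a gripper value outside its range is refused whole. OPENING is the finger opening in m, from 0 to 0.0854, set as the call begins (- or left out, the last holds). The fingers move at their own pace and stop on an object; FORCE is the grip in N (left out, the last holds). Time passes only in rows, so rows that do not move let the fingers close, or fill a call up. It gives the time, the measured TCP pose, the force and the opening at its end, in the units of the state.
- arm.read_state(): the state, without advancing time (a new reading comes with each control period).
- arm.capture(name): name is "scene" or "top"; returns the picture (480x640x3 uint8, red, green, blue); there is no depth.
- arm.calibration(name): a dict with "fx", "fy", "cx", "cy" (pixels), "rvec" (rotation vector, rad) and "tvec" (3), from world to camera coordinates, as OpenCV has them. Camera axes: x right, y down, z forward; pixel columns grow to the right and rows downward; lengths in mm; the calibration is good to about 2 mm. A picture is of the moment at which its call begins. calibration takes no time and is no camera call.
- arm.close_job(): hands the job in, once; it reports no verdict.
The state is a dict: "time_s": time; "joints": joint angles; "qd": joint speeds; "joint_efforts": joint torques, N m; "position": TCP position; "orientation": TCP orientation; "force": force on the tool from outside, world axes, zero at the start; "torque": the same for the moment, N m; "grip_width": opening from 0.0 (shut) to 1.0 (fully open).
Only numpy, scipy, OpenCV 4.12 (cv2) and the standard library are available. Lean on these libraries where they do the work, as an engineer would, in place of code of your own. Each camera call takes 0.05 s, during which the arm holds its last target.

TASK

Count the three small brass seal blanks into the counting tray's trough: with the fingertips, push them one at a time along the deck and out through the gate in the fence, so that each drops into the trough before the next follows. Leave the one large blank lying on the deck, then push the shutter's thumb tab along until the gate is fully shut. Only push: do not lift or carry anything, and leave the loupe on the deck and the things lying beside the tray where they are.

Things in the scene. Friction and masses are not known exactly. Their poses are not given: they have to be found in the camera images.
- tray: Grey counting tray fixed to the bench, 213 mm (x) by 240 mm (y): a flat dark deck, a metal fence with a gate in it, and a trough behind. Origin on the bench top under its middle. Its x axis points over the deck towards the gate and the trough (away from the robot, turned up to 17 degrees either way), z up. Nothing of it but the shutter tab is over 60 mm high.
- deck (a point): Middle of the deck, on its top (tray frame x -25, y 0, z +46 mm). The deck is level, from x -100 to +50 and y -115 to +115 mm in the tray frame; a rim 5 mm thick, rising 10 mm above it, runs round its front and sides. At x = +50 mm it ends in a straight edge above the trough.
- gate (a point): Middle of the gate, on the deck's edge at deck height (tray x +50, y 0, z +46 mm). The gate is a 33 mm wide gap (y -16.5 to +16.5 mm) between two round jambs 6 mm thick, centred 3 mm before the edge. From the jambs the 5 mm thick fence, 14 mm higher than the deck, runs back 15 degrees towards the robot on both sides, a wide V, to x +22 mm at the rims.
- trough (a point): Middle of the trough's floor, 40 mm below the deck. The trough lies behind the deck's edge: tray x +50 to +103 mm, all along y. A small blank tips over the edge and falls in by itself once its centre has passed the edge in the gate; the large one does not fit the gate.
- blank_a_center (a point): Loose bare brass disc, 25 mm across, 7 mm thick, about 29 g, lying flat on the tray's deck, a small dark hole in its top. This point is its centre, half-way up (3.5 mm above the deck). One of three alike.
- blank_b_center (a point): Loose bare brass disc, 25 mm across, 7 mm thick, about 29 g, lying flat on the tray's deck, a small dark hole in its top. This point is its centre, half-way up (3.5 mm above the deck). One of three alike.
- blank_c_center (a point): Loose bare brass disc, 25 mm across, 7 mm thick, about 29 g, lying flat on the tray's deck, a small dark hole in its top. This point is its centre, half-way up (3.5 mm above the deck). One of three alike.
- big_blank_center (a point): The large brass disc, 38 mm across, 7 mm thick, about 67 g, which stays on the deck. This point is its centre, 3.5 mm above the deck.
- shutter (a joint): Steel shutter that slides along the fence on its trough side: 0 = open, 0.038 m = gate fully shut, against its stop. It shuts by moving along the tray's -y axis and stays where it is left; it slides with about 1.2 N of friction.
- shutter_tab (a point): Centre of the shutter's upright thumb tab, 9 mm (x) by 8 mm (y), 28 mm tall: its top is 14 mm above this point and 41 mm above the deck, far above the fence. Tray frame: x +47.5 mm; y +70 mm when open, +32 mm when shut. The guide rod on its +y side and the rod's end post at y +106 mm are no higher than the fence.
- eye_loupe: Folding loupe, 24 by 32 mm, 19 mm high, lying loose in the deck's front corner on the tray's -y side. Stays there.
- tweezers: Steel tweezers, 165 mm long, lying on the bench along the tray's -y side. Stay there.
- tin: Flat tin, 58 by 88 mm, 20 mm high (shut), on the bench on the tray's +y side. Stays there.
- jar: Small lidded jar, 38 mm across, 54 mm high, on the bench behind the tin on the tray's +y side. Stays there.

How it is judged (in metres and radians):
On the way, in this order (a step that is already met when the one before it is completed fails the run):
1. one small blank, and only one, has dropped through the gate into the trough (((x of blank_a_center in the frame of tray between 0.05 and 0.105 m and y of blank_a_center in the frame of tray between -0.117 and 0.117 m and z of blank_a_center in the frame of tray below 0.043 m) or (x of blank_b_center in the frame of tray between 0.05 and 0.105 m and y of blank_b_center in the frame of tray between -0.117 and 0.117 m and z of blank_b_center in the frame of tray below 0.043 m) or (x of blank_c_center in the frame of tray between 0.05 and 0.105 m and y of blank_c_center in the frame of tray between -0.117 and 0.117 m and z of blank_c_center in the frame of tray below 0.043 m))), for 0.3 s.
2. a second one has followed ((((x of blank_a_center in the frame of tray between 0.05 and 0.105 m and y of blank_a_center in the frame of tray between -0.117 and 0.117 m and z of blank_a_center in the frame of tray below 0.043 m) and (x of blank_b_center in the frame of tray between 0.05 and 0.105 m and y of blank_b_center in the frame of tray between -0.117 and 0.117 m and z of blank_b_center in the frame of tray below 0.043 m)) or ((x of blank_a_center in the frame of tray between 0.05 and 0.105 m and y of blank_a_center in the frame of tray between -0.117 and 0.117 m and z of blank_a_center in the frame of tray below 0.043 m) and (x of blank_c_center in the frame of tray between 0.05 and 0.105 m and y of blank_c_center in the frame of tray between -0.117 and 0.117 m and z of blank_c_center in the frame of tray below 0.043 m)) or ((x of blank_b_center in the frame of tray between 0.05 and 0.105 m and y of blank_b_center in the frame of tray between -0.117 and 0.117 m and z of blank_b_center in the frame of tray below 0.043 m) and (x of blank_c_center in the frame of tray between 0.05 and 0.105 m and y of blank_c_center in the frame of tray between -0.117 and 0.117 m and z of blank_c_center in the frame of tray below 0.043 m)))), for 0.3 s.
3. the third one has followed (x of blank_a_center in the frame of tray between 0.05 and 0.105 m and y of blank_a_center in the frame of tray between -0.117 and 0.117 m and z of each of blank_a_center, blank_b_center, blank_c_center in the frame of tray below 0.043 m and x of blank_b_center in the frame of tray between 0.05 and 0.105 m and y of blank_b_center in the frame of tray between -0.117 and 0.117 m and x of blank_c_center in the frame of tray between 0.05 and 0.105 m and y of blank_c_center in the frame of tray between -0.117 and 0.117 m), for 0.3 s.
4. the shutter is pushed fully across the gate (value of joint shutter above 0.034 m), for 0.2 s.
At the end, for the whole second after the job is handed in: All three small blanks lie at rest in the trough (centres at least 3 mm below the deck), the large blank lies flat on the deck, and the shutter is within 4 mm of its shut stop (all of step 3 and x of big_blank_center in the frame of tray between -0.1 and 0.04 m and y of big_blank_center in the frame of tray between -0.115 and 0.115 m and z of big_blank_center in the frame of tray between 0.046 and 0.054 m and angle between big_blank_center's own z axis and vertical below 0.1 rad and value of joint shutter above 0.034 m and linear speed of each of blank_a, blank_b, blank_c, big_blank below 0.02 m/s); the robot touches nothing.
It fails at once if a blank is lifted: its centre more than 16 mm above the deck, or more than 12 mm while it lies flat ((z of blank_a_center in the frame of tray above 0.058 m and angle between blank_a_center's own z axis and vertical below 0.3 rad) or (z of blank_b_center in the frame of tray above 0.058 m and angle between blank_b_center's own z axis and vertical below 0.3 rad) or (z of blank_c_center in the frame of tray above 0.058 m and angle between blank_c_center's own z axis and vertical below 0.3 rad) or (z of big_blank_center in the frame of tray above 0.058 m and angle between big_blank_center's own z axis and vertical below 0.3 rad) or z of any of blank_a_center, blank_b_center, blank_c_center, big_blank_center in the frame of tray above 0.062 m).
It fails at once if a bystander (loupe, tweezers, tin, jar) is moved by more than 15 mm (distance of any of eye_loupe, tweezers, tin, jar from where it was at the start of the episode above 0.015 m).
It fails at once if the shutter is shut before all three blanks are in the trough (value of joint shutter above 0.034 m and not ((x of blank_a_center in the frame of tray between 0.05 and 0.105 m and y of blank_a_center in the frame of tray between -0.117 and 0.117 m and z of blank_a_center in the frame of tray below 0.043 m) and (x of blank_b_center in the frame of tray between 0.05 and 0.105 m and y of blank_b_center in the frame of tray between -0.117 and 0.117 m and z of blank_b_center in the frame of tray below 0.043 m) and (x of blank_c_center in the frame of tray between 0.05 and 0.105 m and y of blank_c_center in the frame of tray between -0.117 and 0.117 m and z of blank_c_center in the frame of tray below 0.043 m))).
It also fails if it takes over 64 s, if anything falls off the work surface, if the arm or the gripper's body presses on something with over 40 N, if the wrist force passes 120 N, or if a joint passes its speed limit or range.

## Working session

There is one attempt and no reset: what is moved stays moved. The work goes in short steps, Python scripts to look and compute and a shell command to move; the robot and the scene stay as the last step left them, time stands still between calls to the robot, and variables do not carry over. Pictures are saved under pics/ and viewed, and the job is handed in when it is done.

```bash
ls; mkdir -p pics
python3 - <<'E'
from bench import arm
import cv2
s=arm.read_state();print(s)
for n in("scene","top"):
    im=arm.capture(n);cv2.imwrite(f"pics/{n}0.png",im[:,:,::-1]);print(n,arm.calibration(n))
print(arm.hold_point_z)
E
```

```text
pics
{'time_s': 0.0, 'joints': array([ 1.29332959,  0.31173903,  0.01404707,  1.51307934, -0.0044066 ,
        1.31925126, -0.02722716]), 'qd': array([-7.94741580e-05,  5.18612880e-04,  9.58470455e-04, -1.43543361e-03,
       -4.84805840e-04,  1.07615937e-03, -2.29796403e-03]), 'joint_efforts': array([ 1.70482454e-04, -3.79912055e+01,  1.46275205e-01, -2.30592996e+01,
        1.23075003e-02,  1.37145040e-02,  1.63008372e-05]), 'position': array([ 128.28105872, -534.05043493,  230.20493257]), 'orientation': array([-1.20691374e-03,  9.93059324e-01,  1.17608178e-01, -1.98143692e-04]), 'force': array([ 0.09527779, -0.04670402, -0.20642762]), 'torque': array([ 0.01021632, -0.0140139 ,  0.01075614]), 'grip_width': 1.002841616887871}
scene {'fx': 453.96865995081373, 'fy': 453.96865995081373, 'cx': 322.6589146527114, 'cy': 239.4412952600072, 'rvec': array([ 1.30039975, -2.21716615,  0.94397415]), 'tvec': array([292.9205987 , 377.32594572, 571.10511716])}
top {'fx': 523.9419304473092, 'fy': 523.9419304473092, 'cx': 325.3014523518514, 'cy': 228.97484321517283, 'rvec': array([ 2.11322227, -2.12057507,  0.1800526 ]), 'tvec': array([ 37.00969691, 576.06087953, 819.27239152])}
18.700000000000003
```

View pics/scene0.png

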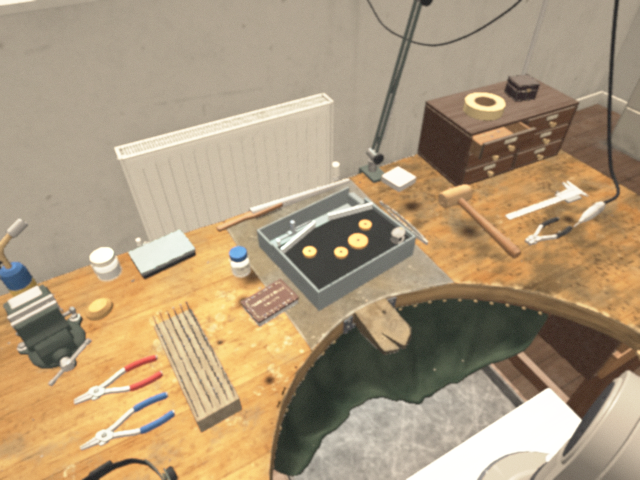

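View pics/top0.png

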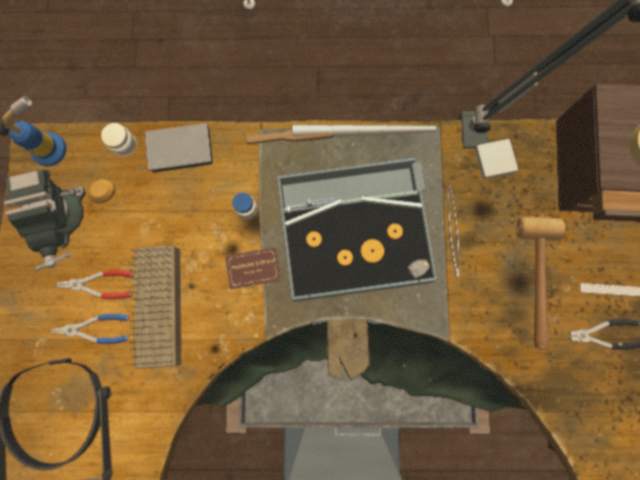

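The top view shows the tray near (355,230), the four blanks at about (314,239), (345,257), (372,251) and (395,231), and the loupe at (419,268). Next I'll zoom in and measure.

```bash
cat > h.py <<'E'
import numpy as np, cv2
from bench import arm
def cam(n):
    c=arm.calibration(n);K=np.array([[c['fx'],0,c['cx']],[0,c['fy'],c['cy']],[0,0,1]])
    R=cv2.Rodrigues(np.array(c['rvec']))[0];return K,R,np.array(c['tvec'])
def ray(n,px):
    K,R,t=cam(n);return -R.T@t,R.T@np.linalg.inv(K)@np.array([px[0],px[1],1.])
def onz(n,px,z):
    o,d=ray(n,px);return o+d*(z-o[2])/d[2]
def tri(p,q):
    P=[ (lambda K,R,t:K@np.c_[R,t])(*cam(n)) for n in("top","scene")]
    X=cv2.triangulatePoints(P[0],P[1],np.float64(p).reshape(2,1),np.float64(q).reshape(2,1))[:,0];return X[:3]/X[3]
def proj(n,X):
    K,R,t=cam(n);return cv2.projectPoints(np.float64(X).reshape(-1,1,3),R,t,K,None)[0].reshape(-1,2)
def blobs(im,box):
    x0,y0,x1,y1=box
    hsv=cv2.cvtColor(im,cv2.COLOR_RGB2HSV);m=cv2.inRange(hsv,(12,90,120),(35,255,255))
    k=np.zeros_like(m);k[y0:y1,x0:x1]=m[y0:y1,x0:x1]
    out=[]
    for c in cv2.findContours(k,cv2.RETR_EXTERNAL,cv2.CHAIN_APPROX_NONE)[0]:
        a=cv2.contourArea(c)
        if a>25:
            (u,v),_,_=cv2.fitEllipse(c);out.append((round(u,1),round(v,1),a))
    return sorted(out)
E
python3 - <<'E'
from h import *
t=cv2.imread("pics/top0.png");s=cv2.imread("pics/scene0.png")
print(blobs(t[:,:,::-1].copy(),(280,190,435,295)))
print(blobs(s[:,:,::-1].copy(),(265,190,410,285)))
cv2.imwrite("pics/tz.png",cv2.resize(t[145:310,255:465],None,fx=3.6,fy=3.6,interpolation=2))
cv2.imwrite("pics/sz.png",cv2.resize(s[170:310,245:430],None,fx=4.2,fy=4.2,interpolation=2))
E
```

```text
[(283.8, 287.1, 40.5), (313.5, 238.5, 185.0), (344.6, 257.1, 188.5), (372.1, 250.4, 423.0), (394.5, 230.6, 184.0)]
[(272.7, 207.6, 39.5), (309.1, 251.2, 136.5), (340.6, 252.0, 139.0), (357.6, 240.5, 262.5), (364.8, 224.3, 123.0), (393.5, 200.8, 723.0)]
```

View pics/tz.png

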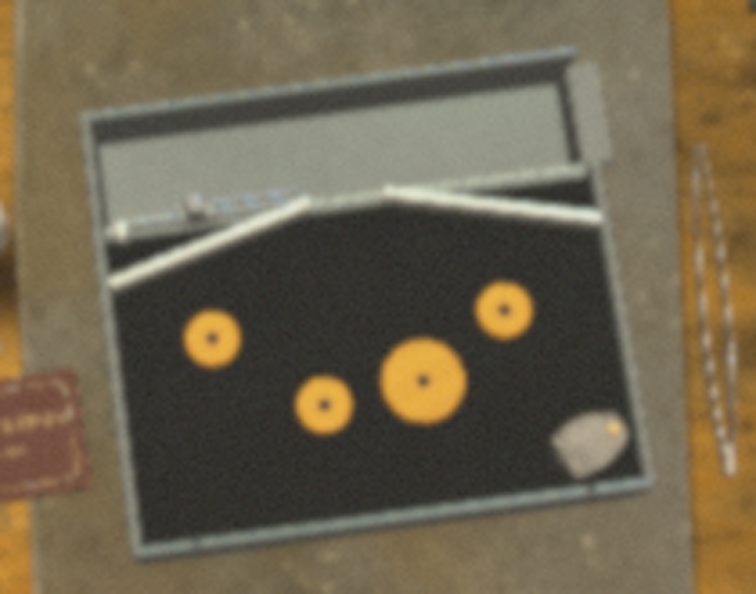

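View pics/sz.png

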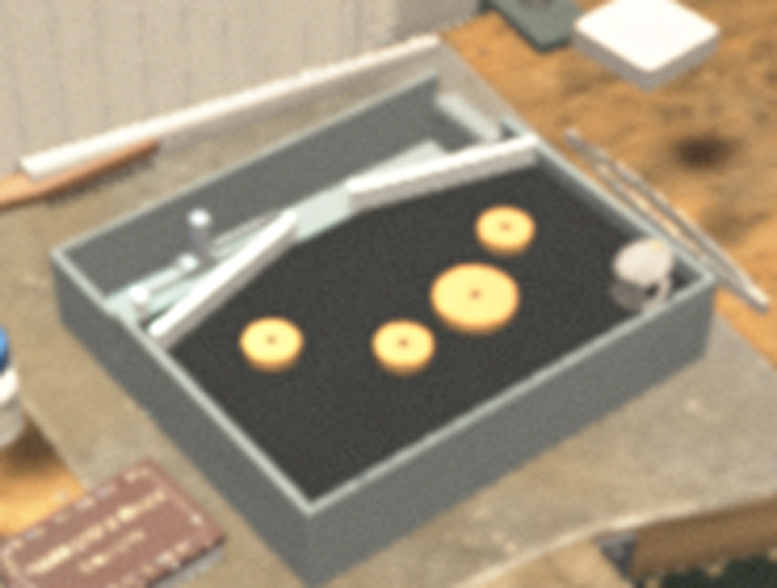

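Run:
```python
from h import *
f=lambda x,y:((x+.5)/3.6+255-.5,(y+.5)/3.6+145-.5)
g=lambda x,y:((x+.5)/4.2+245-.5,(y+.5)/4.2+170-.5)
T=[(313.5,238.5),(344.6,257.1),(372.1,250.4),(394.5,230.6)];S=[(309.1,251.2),(340.6,252.),(357.6,240.5),(364.8,224.3)]
B=[]
for a,b in zip(T,S): B.append(tri(a,b));print("blank tri",B[-1].round(1),"onz53",onz("top",a,53).round(1),onz("scene",b,53).round(1))
pts=dict(fl=((137,555),(312,508),(-103,118)),fr=((649,487),(712,285),(-103,-118)),bl=((88,118),(60,255),(105,118)),jl=((307,203),(292,222),(47,19.5)),jr=((389,191),(352,188),(47,-19.5)))
W=[];L=[]
for k,(a,b,l) in pts.items():
    X=tri(f(*a),g(*b));Y=onz("top",f(*a),56 if k[0]!='j' else 60);print(k,X.round(1),Y.round(1));W.append(Y[:2]);L.append(l)
M,_=cv2.estimateAffinePartial2D(np.float64(L),np.float64(W));
print(M, np.hypot(M[0,0],M[1,0]),np.degrees(np.arctan2(M[1,0],M[0,0])))
W=np.array(W);L=np.array(L,float)
# rigid
wc,lc=W.mean(0),L.mean(0);U,_,V=np.linalg.svd((W-wc).T@(L-lc));R=U@V;t=wc-R@lc
th=np.arctan2(R[1,0],R[0,0]);print("th",np.degrees(th),"t",t,"res",(W-L@R.T-t).round(1))
for b,a in zip(B,T):
    print("blank tray",(R.T@(onz("top",a,53)[:2]-t)).round(1))
```

```text
blank tri [560.5  54.1  48.9] onz53 [560.3  54.7  53. ] [556.   54.9  53. ]
blank tri [529.    2.4  48.9] onz53 [529.    3.3  53. ] [524.7   3.6  53. ]
blank tri [540.1 -43.3  48.6] onz53 [539.9 -42.3  53. ] [535.6 -41.5  53. ]
blank tri [573.2 -81.4  48.8] onz53 [573.  -80.1  53. ] [568.6 -79.7  53. ]
fl [460.2  87.4  55.9] [460.7  88.1  56. ]
fr [ 490.8 -144.7   50.3] [ 490.6 -143.2   56. ]
bl [667.9 113.3  44.2] [665.2 113.2  56. ]
jl [623.    9.4  54.9] [622.4  10.4  60. ]
jr [628.6 -28.2  56.4] [627.9 -27.7  60. ]
[[ 9.82800754e-01 -1.25682760e-01  5.77699151e+02]
 [ 1.25682760e-01  9.82800754e-01 -1.48562130e+01]] 0.990804459699472 7.287557697359356
th 7.28755794308267 t [577.73944461 -15.06984157] res [[ 0.1 -0.8]
 [ 0.   1.9]
 [-1.8 -2.1]
 [ 0.5  0.2]
 [ 1.1  0.7]]
blank tray [-8.4 71.4]
blank tray [-46.1  24.4]
blank tray [-41.  -22.2]
blank tray [-12.9 -63.9]
```

```bash
cat >> h.py <<'E'
TH=np.radians(7.29);T0=np.array([577.7,-15.1]);RT=np.array([[np.cos(TH),-np.sin(TH)],[np.sin(TH),np.cos(TH)]])
def pose():
    s=arm.read_state();w,x,y,z=s['orientation']
    yaw=np.arctan2(2*(x*y+w*z),1-2*(y*y+z*z))
    return np.array(s['position']),yaw,s
def tray(p): return RT.T@(np.array(p)[:2]-T0)
def show():
    p,yaw,s=pose();print("t %.2f tray"%s['time_s'],tray(p).round(1),"z %.1f yaw_tray %.1f"%(p[2],np.degrees(yaw-TH)),"F",np.round(s['force'],1),"grip mm %.1f"%(s['grip_width']*85.4),"q7 %.2f"%s['joints'][6])
def plan(xy,z,phi,n=5,start=None):
    """rows to bring TCP to tray xy, world z, tray yaw phi deg in n rows"""
    p,yaw,_=pose();show()
    tgt=np.r_[T0+RT@np.array(xy,float),z];d=(tgt-p)/n
    dy=((np.radians(phi)+TH-yaw+np.pi)%(2*np.pi)-np.pi)/n
    for i in range(n):
        a=yaw+i*dy;c,s=np.cos(a),np.sin(a)
        print([round((c*d[0]+s*d[1])/1000,4),round((s*d[0]-c*d[1])/1000,4),round(-d[2]/1000,4),round(-np.degrees(dy),1)])
def behind(c,phi,back): a=np.radians(phi);return np.array(c)-back*np.array([np.cos(a),np.sin(a)])
def look(tag):
    im=arm.capture("top");cv2.imwrite(f"pics/{tag}.png",cv2.resize(im[145:310,255:465,::-1],None,fx=3.6,fy=3.6,interpolation=2))
    for u,v,a in blobs(im,(280,190,435,295)):
        if a>60: print("blob px",u,v,a,"tray",tray(onz("top",(u,v),53)).round(1))
E
python3 - <<'E'
from h import *
b=behind((-13,-64),66,27);print(b);plan(b,150,66,15)
E
```

```text
[-23.98188936 -88.66572736]
t 0.10 tray [-511.6 -457.8] z 230.3 yaw_tray 6.2 F [-0.5  0.6 -0.5] grip mm 84.8 q7 -0.03
[np.float64(0.035), np.float64(-0.0209), np.float64(0.0054), np.float64(-4.0)]
[np.float64(0.0364), np.float64(-0.0185), np.float64(0.0054), np.float64(-4.0)]
[np.float64(0.0375), np.float64(-0.0159), np.float64(0.0054), np.float64(-4.0)]
[np.float64(0.0386), np.float64(-0.0132), np.float64(0.0054), np.float64(-4.0)]
[np.float64(0.0394), np.float64(-0.0105), np.float64(0.0054), np.float64(-4.0)]
[np.float64(0.04), np.float64(-0.0078), np.float64(0.0054), np.float64(-4.0)]
[np.float64(0.0405), np.float64(-0.005), np.float64(0.0054), np.float64(-4.0)]
[np.float64(0.0407), np.float64(-0.0021), np.float64(0.0054), np.float64(-4.0)]
[np.float64(0.0408), np.float64(0.0007), np.float64(0.0054), np.float64(-4.0)]
[np.float64(0.0406), np.float64(0.0035), np.float64(0.0054), np.float64(-4.0)]
[np.float64(0.0403), np.float64(0.0063), np.float64(0.0054), np.float64(-4.0)]
[np.float64(0.0397), np.float64(0.0091), np.float64(0.0054), np.float64(-4.0)]
[np.float64(0.039), np.float64(0.0119), np.float64(0.0054), np.float64(-4.0)]
[np.float64(0.0381), np.float64(0.0145), np.float64(0.0054), np.float64(-4.0)]
[np.float64(0.037), np.float64(0.0172), np.float64(0.0054), np.float64(-4.0)]
```

```bash
python3 -m handwheel '[[0.035,-0.021,0.004,-4],[0.036,-0.0185,0.004,-4],[0.0375,-0.016,0.004,-4],[0.0385,-0.013,0.004,-4],[0.0395,-0.0105,0.004,-4]]' 0.010 40
python3 -m handwheel '[[0.04,-0.008,0.005,-4],[0.0405,-0.005,0.005,-4],[0.0405,-0.002,0.005,-4],[0.041,0.0005,0.005,-4],[0.0405,0.0035,0.005,-4]]'
python3 - <<'E'
from h import *
plan(behind((-13,-64),66,27),100,66,5)
E
```

```text
time_s: 0.72
position: [272.5, -388.8, 207.0]
orientation: [-0.003, 0.957, 0.289, -0.002]
force: [0.3, 0.1, 1.4]
grip_width: 0.122
time_s: 1.35
position: [419.3, -238.6, 179.3]
orientation: [-0.004, 0.89, 0.456, -0.002]
force: [-0.7, -0.2, 0.2]
grip_width: 0.12
t 1.35 tray [-185.5 -201.6] z 179.3 yaw_tray 46.9 F [-0.7 -0.2  0.2] grip mm 10.2 q7 -0.22
[np.float64(0.0386), np.float64(0.0082), np.float64(0.0159), np.float64(-3.8)]
[np.float64(0.0379), np.float64(0.0107), np.float64(0.0159), np.float64(-3.8)]
[np.float64(0.0371), np.float64(0.0132), np.float64(0.0159), np.float64(-3.8)]
[np.float64(0.0362), np.float64(0.0157), np.float64(0.0159), np.float64(-3.8)]
[np.float64(0.0351), np.float64(0.018), np.float64(0.0159), np.float64(-3.8)]
```

```bash
python3 -m handwheel '[[0.0385,0.008,0.008,-3.8],[0.038,0.0105,0.01,-3.8],[0.037,0.013,0.01,-3.8],[0.036,0.0155,0.01,-3.8],[0.035,0.018,0.01,-3.8]]'
python3 - <<'E'
from h import *
plan(behind((-13,-64),66,27),100,66,5)
look("a1")
im=arm.capture("scene");cv2.imwrite("pics/a1s.png",cv2.resize(im[130:310,225:450,::-1],None,fx=3.4,fy=3.2,interpolation=2))
E
```

```text
time_s: 1.98
position: [566.0, -100.8, 127.6]
orientation: [-0.006, 0.8, 0.6, -0.003]
force: [0.1, -0.8, 0.3]
grip_width: 0.112
t 1.98 tray [-22.4 -83.6] z 127.6 yaw_tray 66.5 F [ 0.1 -0.8  0.3] grip mm 9.6 q7 -0.32
[np.float64(-0.0011), np.float64(0.0001), np.float64(0.0055), np.float64(0.1)]
[np.float64(-0.0011), np.float64(0.0001), np.float64(0.0055), np.float64(0.1)]
[np.float64(-0.0011), np.float64(0.0001), np.float64(0.0055), np.float64(0.1)]
[np.float64(-0.0011), np.float64(0.0001), np.float64(0.0055), np.float64(0.1)]
[np.float64(-0.0011), np.float64(0.0001), np.float64(0.0055), np.float64(0.1)]
blob px 313.5 238.6 181.0 tray [-8.5 71.4]
blob px 344.6 257.2 182.0 tray [-46.2  24.4]
blob px 372.2 250.4 415.0 tray [-40.9 -22.3]
blob px 394.5 230.7 180.0 tray [-13.1 -63.9]
```

View pics/a1.png

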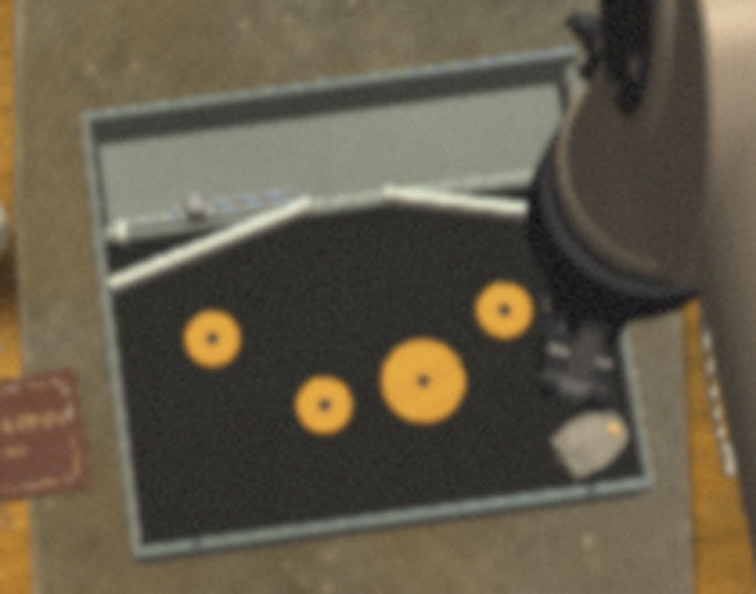

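View pics/a1s.png

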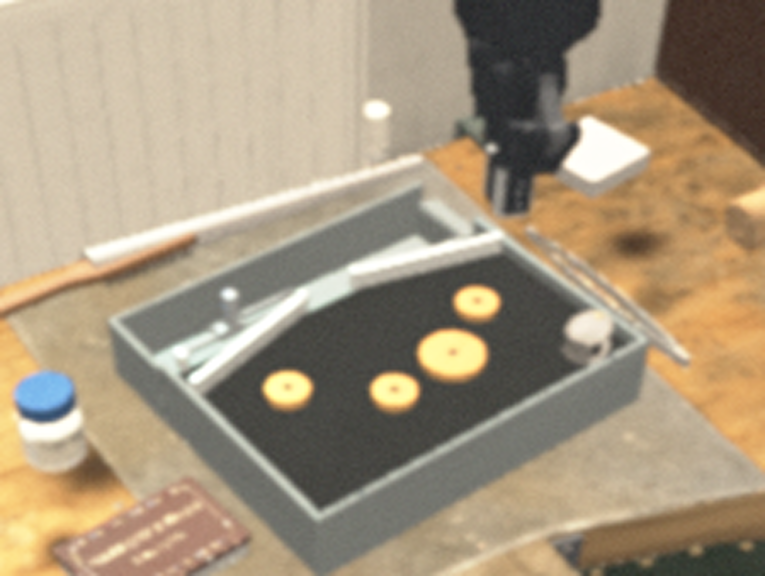

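The scene view shows the closed-up fingers clear of blank C, on its −y side, with every blank still in place. I'll descend behind C, which is at tray (-13,-64).

```bash
python3 -m handwheel '[[-0.003,0,0.02,0],[-0.002,0,0.02,0],[-0.001,0,0.02,0],[0,0,0.01,0],[0,0,0.004,0]]'
python3 - <<'E'
from h import *
plan(behind((-13,-64),66,27),50,66,5)
look("a2")
im=arm.capture("scene");cv2.imwrite("pics/a2s.png",cv2.resize(im[160:280,270:430,::-1],None,fx=4.8,fy=4.8,interpolation=2))
E
```

```text
time_s: 2.7
position: [562.8, -102.4, 49.5]
orientation: [-0.008, 0.798, 0.602, -0.003]
force: [0.7, -0.2, 0.7]
grip_width: 0.118
t 2.70 tray [-25.8 -84.7] z 49.5 yaw_tray 66.8 F [ 0.7 -0.2  0.7] grip mm 10.1 q7 -0.34
[np.float64(-0.0006), np.float64(0.0007), np.float64(-0.0001), np.float64(0.2)]
[np.float64(-0.0006), np.float64(0.0007), np.float64(-0.0001), np.float64(0.2)]
[np.float64(-0.0006), np.float64(0.0007), np.float64(-0.0001), np.float64(0.2)]
[np.float64(-0.0006), np.float64(0.0007), np.float64(-0.0001), np.float64(0.2)]
[np.float64(-0.0006), np.float64(0.0007), np.float64(-0.0001), np.float64(0.2)]
blob px 313.5 238.6 182.0 tray [-8.5 71.4]
blob px 344.7 257.0 182.0 tray [-45.9  24.2]
blob px 372.2 250.3 415.0 tray [-40.8 -22.4]
blob px 393.2 231.3 139.0 tray [-13.8 -61.6]
```

View pics/a2s.png

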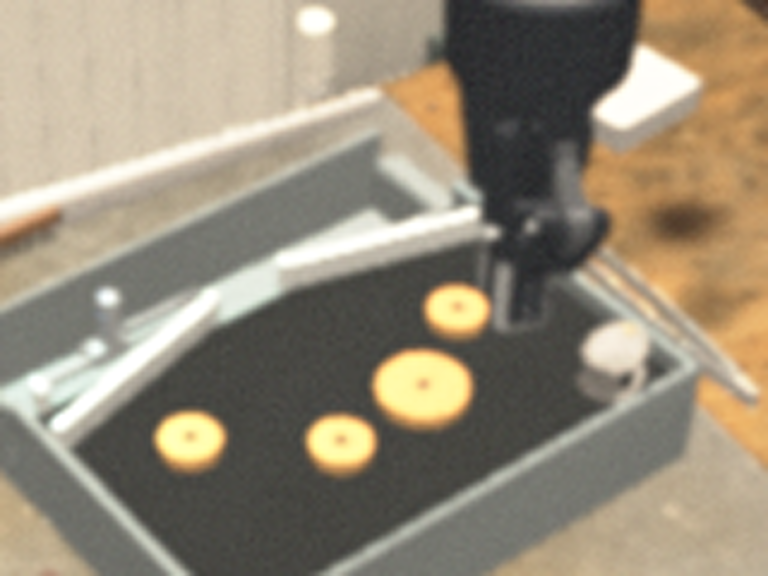

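```bash
python3 -m handwheel '[[0,0.0035,0,0],[0.004,0,0,0],[0.008,0,0,0],[0.010,0,0,0],[0.010,0,0,0]]'
python3 - <<'E'
from h import *
plan(behind((15,0),66,22.4),50,66,5)
look("a3")
E
```

```text
time_s: 3.42
position: [577.8, -71.1, 52.4]
orientation: [-0.006, 0.799, 0.602, -0.001]
force: [0.0, -0.0, -0.6]
grip_width: 0.119
t 3.42 tray [ -7.  -55.6] z 52.4 yaw_tray 66.7 F [ 0.  -0.  -0.6] grip mm 10.1 q7 -0.40
[np.float64(0.0075), np.float64(-0.0004), np.float64(0.0005), np.float64(0.1)]
[np.float64(0.0075), np.float64(-0.0004), np.float64(0.0005), np.float64(0.1)]
[np.float64(0.0075), np.float64(-0.0004), np.float64(0.0005), np.float64(0.1)]
[np.float64(0.0075), np.float64(-0.0005), np.float64(0.0005), np.float64(0.1)]
[np.float64(0.0075), np.float64(-0.0005), np.float64(0.0005), np.float64(0.1)]
blob px 313.5 238.6 181.0 tray [-8.5 71.4]
blob px 344.6 257.1 179.0 tray [-46.   24.4]
blob px 370.9 250.5 349.5 tray [-40.8 -20.2]
blob px 374.8 225.6 93.5 tray [ -0.2 -32.7]
```

View pics/a3.png

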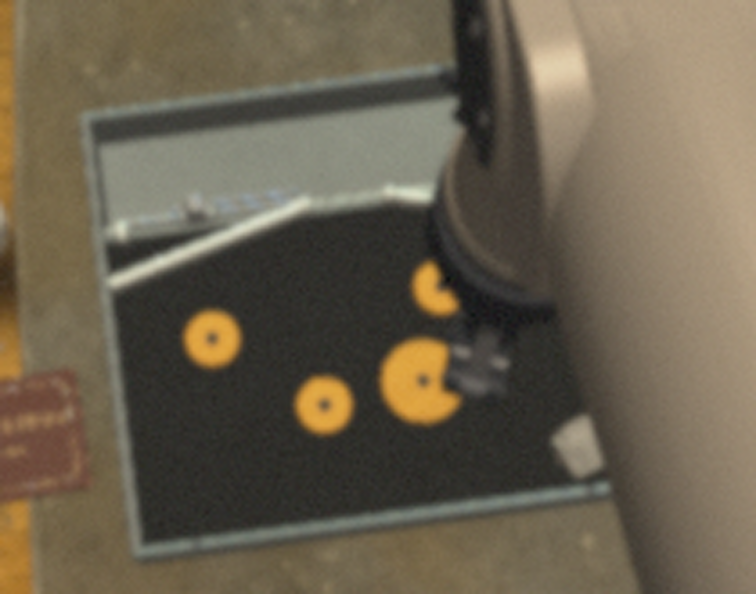

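```bash
python3 -m handwheel '[[0.001,0,0.0025,0],[0.008,0,0.001,0],[0.009,0,0,0],[0.009,0,0,0],[0.009,0,0,0]]'
python3 - <<'E'
from h import *
print(tray(onz("top",(377.1,224.6),53)))
plan(behind((15,0),66,22.4),49.5,66,5)
look("a4")
im=arm.capture("scene");cv2.imwrite("pics/a4s.png",cv2.resize(im[160:280,270:430,::-1],None,fx=4.8,fy=4.8,interpolation=2))
E
```

```text
time_s: 4.1
position: [589.3, -39.9, 51.8]
orientation: [-0.002, 0.799, 0.601, -0.002]
force: [-0.6, -1.1, 1.4]
grip_width: 0.116
[  0.99501717 -36.73595711]
t 4.10 tray [  8.4 -26.1] z 51.8 yaw_tray 66.6 F [-0.6 -1.1  1.4] grip mm 9.9 q7 -0.47
[np.float64(0.0008), np.float64(-0.0009), np.float64(0.0005), np.float64(0.1)]
[np.float64(0.0008), np.float64(-0.0009), np.float64(0.0005), np.float64(0.1)]
[np.float64(0.0008), np.float64(-0.0009), np.float64(0.0005), np.float64(0.1)]
[np.float64(0.0008), np.float64(-0.0009), np.float64(0.0005), np.float64(0.1)]
[np.float64(0.0008), np.float64(-0.0009), np.float64(0.0005), np.float64(0.1)]
blob px 313.6 238.7 177.0 tray [-8.7 71.3]
blob px 344.6 257.0 177.0 tray [-45.9  24.4]
blob px 355.4 220.3 64.5 tray [13.  -1.9]
blob px 373.1 251.6 315.0 tray [-43.1 -23.5]
```

View pics/a4.png

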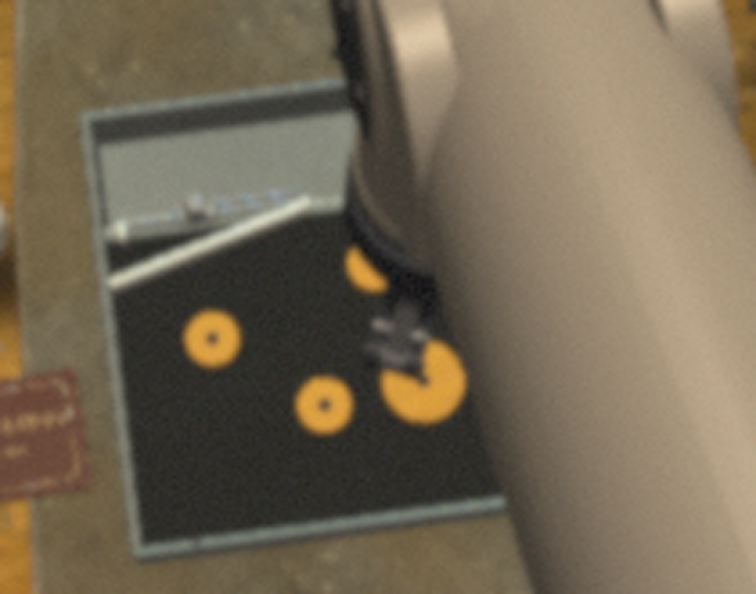

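View pics/a4s.png

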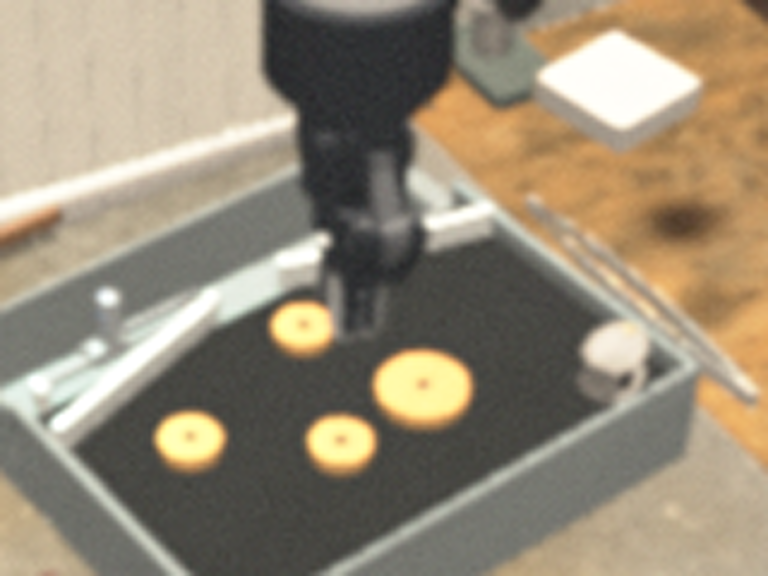

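```bash
cat >> h.py <<'E'
def looks(tag,box=(270,180,400,285)):
    im=arm.capture("scene");cv2.imwrite(f"pics/{tag}.png",cv2.resize(im[160:280,270:430,::-1],None,fx=4.8,fy=4.8,interpolation=2))
    for u,v,a in blobs(im,box):
        if a>60: print("scene px",u,v,a,"tray",tray(onz("scene",(u,v),53)+np.array([4.3,-.3,0])).round(1))
E
python3 - <<'E'
from h import *
looks("a5s");show()
p=behind((20,-14),66,22);print(p)
E
```

```text
scene px 309.2 251.3 140.5 tray [-8.8 71.4]
scene px 332.4 227.9 115.5 tray [17.6 -4.4]
scene px 340.6 251.9 140.5 tray [-45.8  24.3]
scene px 357.6 240.5 270.0 tray [-40.9 -21.7]
scene px 381.2 194.4 738.0 tray [  40.5 -155.9]
t 4.25 tray [  8.6 -24.8] z 51.7 yaw_tray 66.7 F [-0.5 -0.9  0.2] grip mm 9.8 q7 -0.47
[ 11.05179385 -34.09800007]
```

```bash
python3 -m handwheel '[[0.0025,0,0.001,0],[0.004,0,0.001,0],[-0.012,0,-0.001,0],[-0.004,0,-0.012,0],[0,0,-0.012,10.5]]'
python3 - <<'E'
from h import *
looks("a6s");plan((-9,0),72,0,6)
E
```

```text
time_s: 4.88
position: [584.7, -51.4, 74.6]
orientation: [-0.003, 0.852, 0.523, -0.005]
force: [-0.8, -0.2, -0.0]
grip_width: 0.114
scene px 309.1 251.2 138.5 tray [-8.4 71.4]
scene px 331.4 228.0 121.5 tray [18.6 -2.6]
scene px 340.7 251.9 139.5 tray [-45.9  24.1]
scene px 357.6 240.5 269.0 tray [-40.9 -21.7]
scene px 382.1 194.8 703.0 tray [  38.2 -156.5]
t 4.92 tray [  3.7 -37.1] z 76.5 yaw_tray 55.5 F [ 1.2 -0.   0.3] grip mm 10.4 q7 -0.61
[np.float64(0.0039), np.float64(-0.0052), np.float64(0.0008), np.float64(9.3)]
[np.float64(0.003), np.float64(-0.0058), np.float64(0.0008), np.float64(9.3)]
[np.float64(0.002), np.float64(-0.0062), np.float64(0.0008), np.float64(9.3)]
[np.float64(0.001), np.float64(-0.0065), np.float64(0.0008), np.float64(9.3)]
[np.float64(-0.0), np.float64(-0.0065), np.float64(0.0008), np.float64(9.3)]
[np.float64(-0.0011), np.float64(-0.0064), np.float64(0.0008), np.float64(9.3)]
```

```bash
python3 -m handwheel '[[0.004,-0.005,0,9.3],[0.003,-0.006,0,9.3],[0.002,-0.006,0,9.3],[0.001,-0.006,0,9.3],[0,-0.006,0,9.3]]'
python3 - <<'E'
from h import *
plan(behind((18.6,-2.6),5,27),49,5,5)
E
```

```text
time_s: 5.55
position: [573.0, -21.6, 78.2]
orientation: [-0.001, 0.991, 0.134, -0.002]
force: [0.8, 0.1, -0.2]
grip_width: 0.115
t 5.55 tray [-5.5 -5.8] z 78.2 yaw_tray 8.1 F [ 0.8  0.1 -0.2] grip mm 9.8 q7 -1.40
[np.float64(-0.0005), np.float64(-0.0003), np.float64(0.0058), np.float64(0.6)]
[np.float64(-0.0005), np.float64(-0.0002), np.float64(0.0058), np.float64(0.6)]
[np.float64(-0.0005), np.float64(-0.0002), np.float64(0.0058), np.float64(0.6)]
[np.float64(-0.0005), np.float64(-0.0002), np.float64(0.0058), np.float64(0.6)]
[np.float64(-0.0005), np.float64(-0.0002), np.float64(0.0058), np.float64(0.6)]
```

```bash
python3 -m handwheel '[[-0.0015,-0.0005,0.005,3],[-0.001,-0.0005,0.010,0],[0,0,0.009,0],[0,0,0.005,0],[0,0,0.002,0]]'
python3 - <<'E'
from h import *
looks("a7s");look("a7");plan(behind((18.6,-2.6),5,25),49,5,5)
E
```

```text
time_s: 6.18
position: [570.0, -19.4, 46.4]
orientation: [-0.002, 0.994, 0.112, -0.002]
force: [-3.9, -0.1, 12.1]
grip_width: 0.117
scene px 309.1 251.2 138.5 tray [-8.4 71.4]
scene px 340.7 251.9 139.5 tray [-45.9  24.1]
scene px 357.6 240.5 268.5 tray [-40.9 -21.7]
scene px 382.8 194.9 669.0 tray [  37.1 -157.5]
blob px 313.6 238.7 175.5 tray [-8.7 71.3]
blob px 343.0 257.3 134.0 tray [-46.   27.1]
t 6.28 tray [-7.9 -3.2] z 46.5 yaw_tray 5.5 F [-0.7 -0.   1.9] grip mm 10.4 q7 -1.45
[np.float64(0.0003), np.float64(0.0003), np.float64(-0.0005), np.float64(0.1)]
[np.float64(0.0003), np.float64(0.0003), np.float64(-0.0005), np.float64(0.1)]
[np.float64(0.0003), np.float64(0.0003), np.float64(-0.0005), np.float64(0.1)]
[np.float64(0.0003), np.float64(0.0003), np.float64(-0.0005), np.float64(0.1)]
[np.float64(0.0003), np.float64(0.0003), np.float64(-0.0005), np.float64(0.1)]
```

View pics/a7s.png

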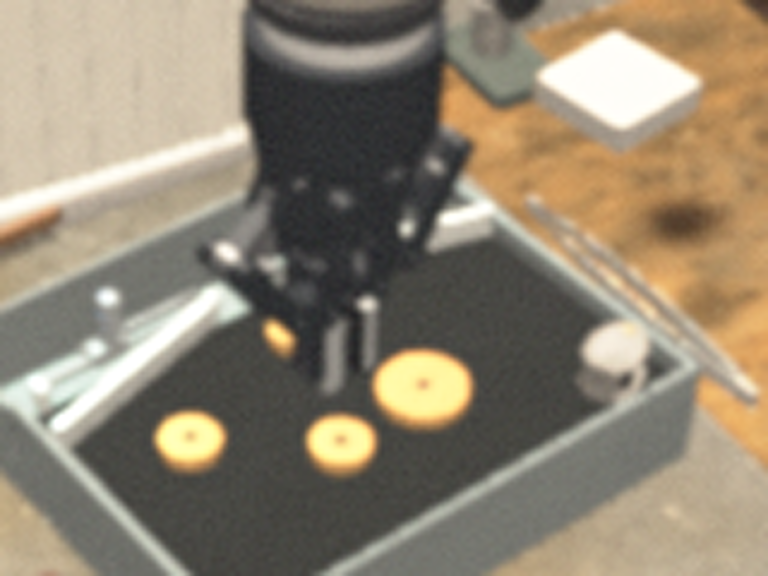

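View pics/a7.png

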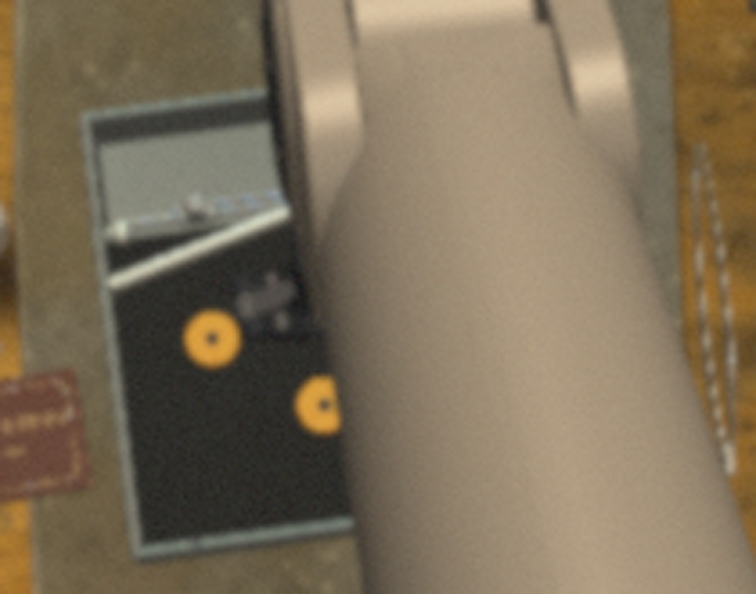

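```bash
python3 -m handwheel '[[0.001,0,-0.003,0],[0.006,0,0.0005,0],[0.009,0,0.0005,0],[0.009,0,0.0005,0],[0.007,0,0.0005,0]]'
python3 - <<'E'
from h import *
looks("a8s");plan((31,0),49,5,3)
E
```

```text
time_s: 6.9
position: [604.1, -12.0, 47.5]
orientation: [-0.002, 0.994, 0.112, -0.001]
force: [-0.5, -0.4, 0.8]
grip_width: 0.114
scene px 309.1 251.3 139.5 tray [-8.6 71.5]
scene px 340.6 251.9 141.5 tray [-45.8  24.3]
scene px 357.6 240.5 270.0 tray [-40.9 -21.7]
scene px 380.6 194.3 751.5 tray [  41.5 -155. ]
t 6.95 tray [27.6 -0. ] z 47.5 yaw_tray 5.5 F [1.8 0.5 0.7] grip mm 10.4 q7 -1.46
[np.float64(0.0011), np.float64(0.0001), np.float64(-0.0005), np.float64(0.2)]
[np.float64(0.0011), np.float64(0.0001), np.float64(-0.0005), np.float64(0.2)]
[np.float64(0.0011), np.float64(0.0001), np.float64(-0.0005), np.float64(0.2)]
```

View pics/a8s.png

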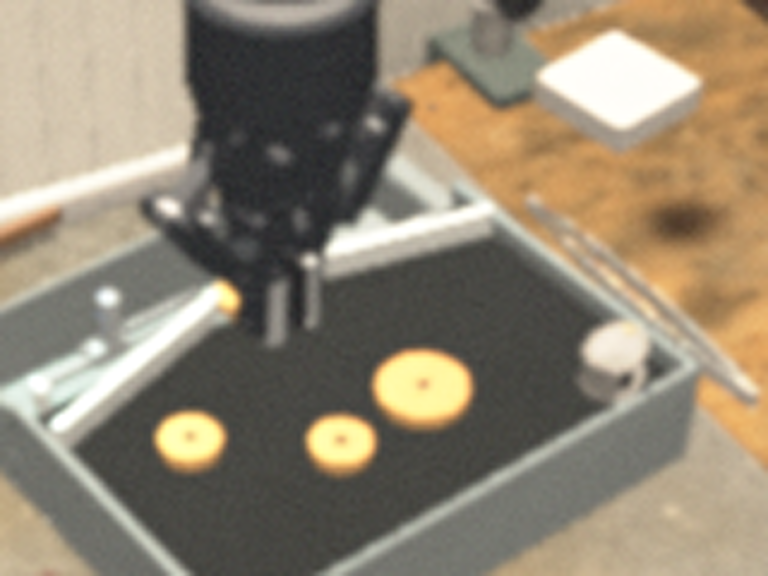

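The disc is now in the gate, showing at about (230,297) in the zoomed view. A last push should take it over the edge, and then I'll back away.

```bash
python3 -m handwheel '[[0.003,0,0,0],[0.003,0,0,0],[0,0,0,0],[-0.010,0,0,0],[-0.010,0,-0.004,0]]'
python3 - <<'E'
from h import *
looks("a9s");show()
E
```

```text
time_s: 7.58
position: [590.4, -14.7, 50.9]
orientation: [-0.002, 0.994, 0.112, -0.001]
force: [-0.8, -0.0, -0.0]
grip_width: 0.118
scene px 309.1 251.4 141.5 tray [-8.9 71.7]
scene px 340.6 251.9 140.5 tray [-45.8  24.3]
scene px 357.6 240.5 268.5 tray [-40.9 -21.7]
scene px 381.4 194.5 725.5 tray [  39.9 -156. ]
t 7.62 tray [11.7 -1.6] z 51.6 yaw_tray 5.5 F [-1.8 -0.7  0.1] grip mm 10.3 q7 -1.45
```

View pics/a9s.png

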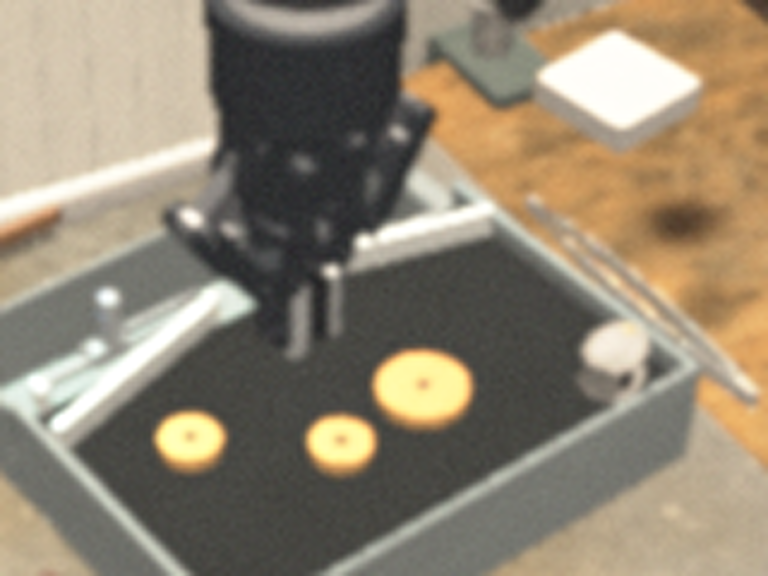

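The gate is clear and C is gone. Next is A. The spread knuckles would pass near the tab if I angled the tool, so I'll keep it straight, shut the fingers, and push A along −y with the finger's flat side.

```bash
python3 -m handwheel '[[-0.004,0,-0.014,0.5],[-0.004,-0.005,-0.014,1],[-0.004,-0.02,-0.006,1],[-0.004,-0.024,0,1],[-0.002,-0.024,0,1]]' 0
python3 - <<'E'
from h import *
plan((-9,99),80,0,4)
look("b0")
E
```

```text
time_s: 8.25
position: [559.8, 52.2, 93.2]
orientation: [-0.001, 0.998, 0.067, 0.002]
force: [-0.1, -0.2, 1.0]
grip_width: -0.001
t 8.25 tray [-9.2 69. ] z 93.2 yaw_tray 0.4 F [-0.1 -0.2  1. ] grip mm -0.1 q7 -1.65
[np.float64(0.0001), np.float64(-0.0075), np.float64(0.0033), np.float64(0.1)]
[np.float64(0.0001), np.float64(-0.0075), np.float64(0.0033), np.float64(0.1)]
[np.float64(0.0001), np.float64(-0.0075), np.float64(0.0033), np.float64(0.1)]
[np.float64(0.0001), np.float64(-0.0075), np.float64(0.0033), np.float64(0.1)]
blob px 376.7 249.0 197.5 tray [-39.6 -30. ]
```

View pics/b0.png

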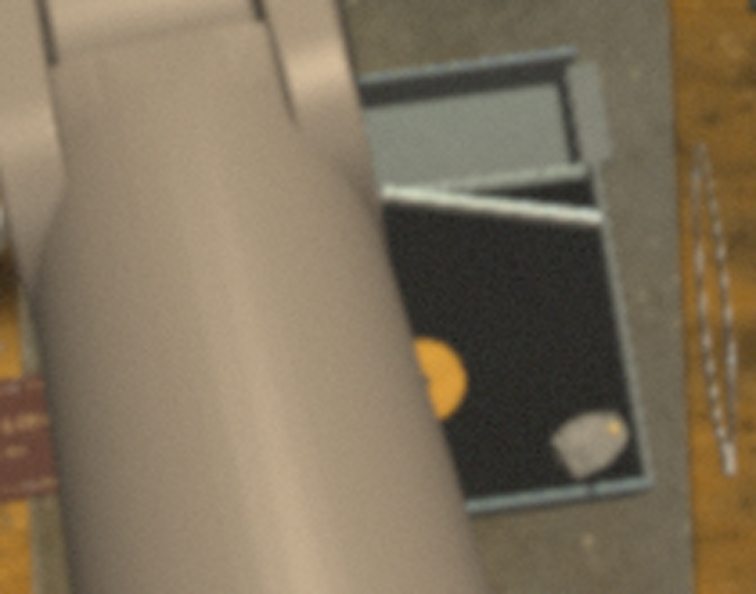

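```bash
python3 -m handwheel '[[0,-0.011,0,0],[0,-0.011,0,0],[0,-0.009,0.008,0],[0,0,0.010,0],[0,0,0.010,0]]'
python3 - <<'E'
from h import *
plan((-9,99),49,0,3)
looks("b1s")
E
```

```text
time_s: 8.93
position: [556.1, 89.2, 66.0]
orientation: [-0.003, 0.998, 0.069, 0.004]
force: [-1.3, -0.1, -0.6]
grip_width: -0.0
t 8.93 tray [ -8.2 106.2] z 66.0 yaw_tray 0.7 F [-1.3 -0.1 -0.6] grip mm -0.0 q7 -1.72
[np.float64(-0.0003), np.float64(0.0024), np.float64(0.0057), np.float64(0.2)]
[np.float64(-0.0003), np.float64(0.0024), np.float64(0.0057), np.float64(0.2)]
[np.float64(-0.0003), np.float64(0.0024), np.float64(0.0057), np.float64(0.2)]
scene px 309.1 251.3 139.5 tray [-8.6 71.5]
scene px 340.6 251.9 140.5 tray [-45.8  24.3]
scene px 357.6 240.5 266.0 tray [-40.9 -21.7]
scene px 380.3 194.0 758.5 tray [  42.7 -155.2]
```

View pics/b1s.png

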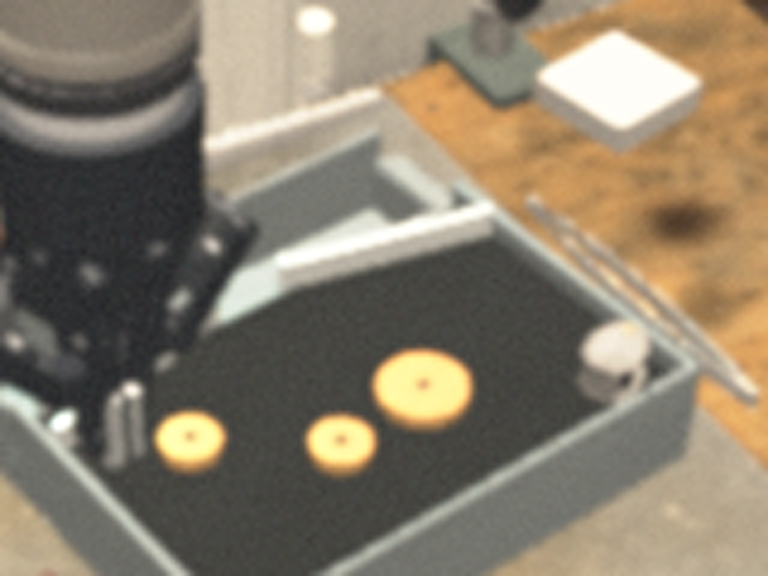

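```bash
python3 -m handwheel '[[0,0.005,0,0],[-0.0005,0.002,0.004,0.5],[0,0,0.006,0],[0,0,0.004,0],[0,0,0.001,0]]'
python3 - <<'E'
from h import *
show()
looks("b2s")
E
```

```text
time_s: 9.6
position: [555.4, 79.7, 47.6]
orientation: [-0.002, 0.998, 0.063, 0.002]
force: [0.1, 0.7, 0.4]
grip_width: -0.003
t 9.60 tray [-10.1  96.8] z 47.6 yaw_tray -0.0 F [0.1 0.7 0.4] grip mm -0.3 q7 -1.72
scene px 310.2 251.2 115.5 tray [-9.7 69.7]
scene px 340.6 251.9 140.5 tray [-45.8  24.3]
scene px 357.6 240.5 268.0 tray [-40.9 -21.7]
scene px 380.3 194.1 755.0 tray [  42.4 -155. ]
```

View pics/b2s.png

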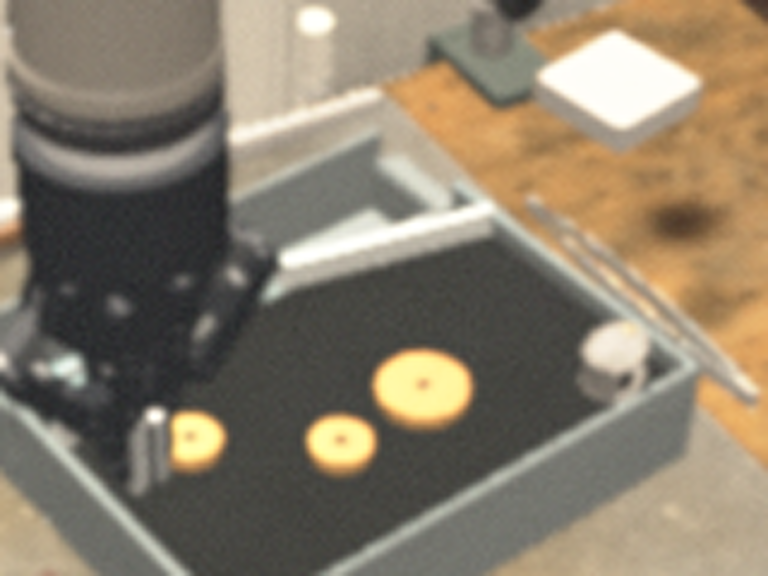

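```bash
python3 -m handwheel '[[0.0015,0.002,-0.001,0],[0,0.008,0.0005,0],[0,0.010,0.0005,0],[0,0.010,0.0005,0],[0,0.010,0.0005,0]]'
python3 - <<'E'
from h import *
show()
looks("b3s")
E
```

```text
time_s: 10.28
position: [563.1, 38.6, 47.3]
orientation: [-0.003, 0.998, 0.064, 0.003]
force: [0.4, 0.7, 0.7]
grip_width: 0.003
t 10.28 tray [-7.7 55.1] z 47.3 yaw_tray 0.1 F [0.4 0.7 0.7] grip mm 0.3 q7 -1.64
scene px 326.1 243.8 83.5 tray [-11.6  33.2]
scene px 340.6 251.9 140.5 tray [-45.8  24.3]
scene px 357.6 240.5 269.0 tray [-40.9 -21.7]
scene px 380.2 194.1 757.0 tray [  42.6 -154.8]
```

View pics/b3s.png

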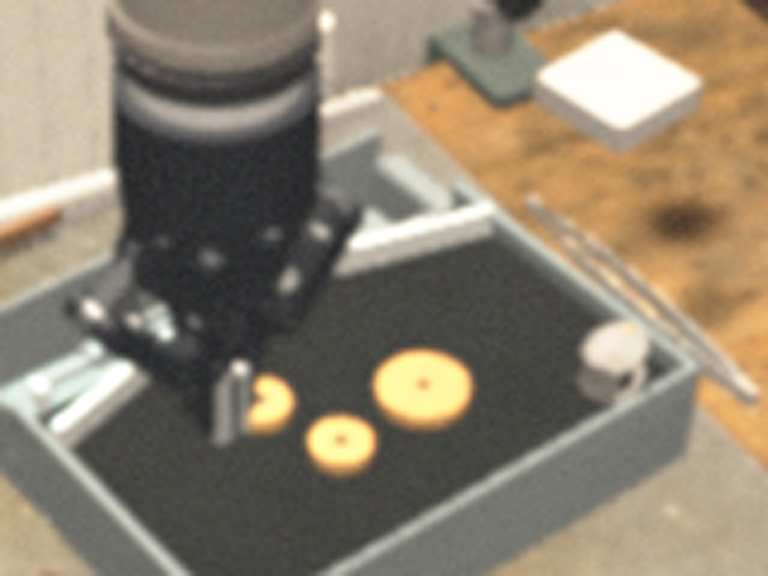

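```bash
python3 - <<'E'
from h import *
print(tray(onz("scene",(270+259/4.8,160+396/4.8),53)+np.array([4.3,-.3,0])))
E
python3 -m handwheel '[[0,0.005,0,0],[0,0.008,0.0005,0],[0,0.008,0.0005,0],[0,0.008,0.0005,0],[0,0.003,0.0005,0]]'
python3 - <<'E'
from h import *
show()
looks("b4s")
E
```

```text
[-6.17917498 34.39879579]
time_s: 10.95
position: [568.9, 5.5, 46.7]
orientation: [-0.004, 0.998, 0.064, 0.004]
force: [-1.4, 2.9, 5.3]
grip_width: 0.003
t 10.95 tray [-6.2 21.5] z 46.7 yaw_tray -0.0 F [-1.4  2.9  5.3] grip mm 0.2 q7 -1.58
scene px 339.3 236.3 78.5 tray [-10.1  -0.4]
scene px 340.6 251.9 140.5 tray [-45.8  24.3]
scene px 357.6 240.5 270.5 tray [-40.9 -21.7]
scene px 380.2 194.1 759.0 tray [  42.6 -154.8]
```

View pics/b4s.png

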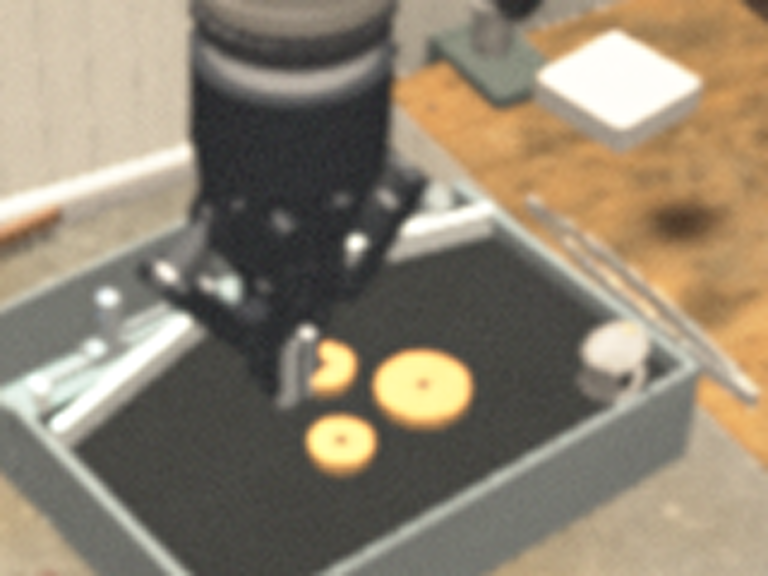

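Coming in behind A here would hit both B and the big blank. I'll carry on pushing A along −y past the big one, then bring it in diagonally as I did with C.

```bash
python3 -m handwheel '[[0,0.004,-0.001,0],[0,0.010,0.0,0],[0,0.010,0.0005,0],[0,0.010,0.0005,0],[0,0.010,0.0005,0]]'
python3 - <<'E'
from h import *
show()
looks("b5s")
E
```

```text
time_s: 11.62
position: [575.5, -38.6, 46.7]
orientation: [-0.005, 0.998, 0.065, 0.005]
force: [0.4, 4.1, 5.1]
grip_width: 0.001
t 11.62 tray [ -5.1 -23. ] z 46.7 yaw_tray 0.1 F [0.4 4.1 5.1] grip mm 0.0 q7 -1.49
scene px 340.7 251.9 139.5 tray [-45.9  24.1]
scene px 357.4 237.4 338.5 tray [-33.9 -27. ]
scene px 385.7 196.5 527.0 tray [  29.1 -158.8]
```

View pics/b5s.png

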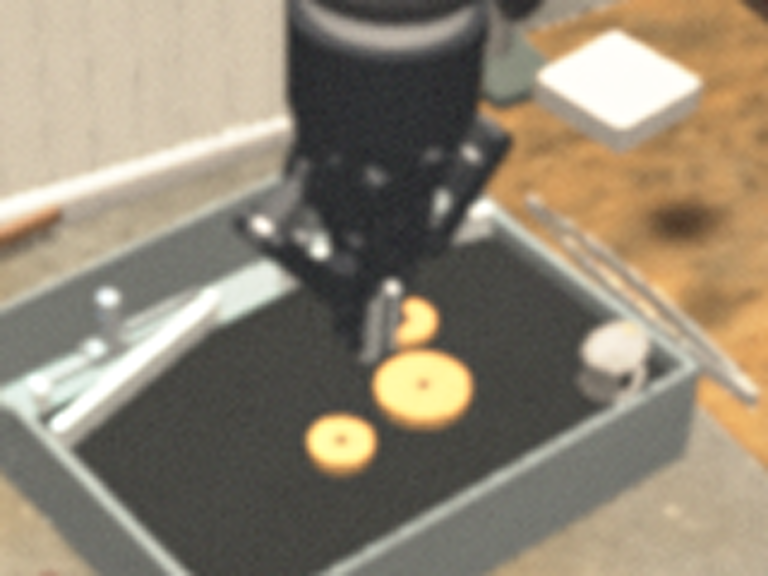

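```bash
python3 -m handwheel '[[0,-0.004,0,0],[0,0,-0.012,0],[0,0,-0.014,-10],[0,0,-0.004,-10],[0,0,0,-10]]' 0.010
python3 - <<'E'
from h import *
looks("b6s");look("b6");plan(behind((-5,-42.5),62,29),78,62,4)
E
```

```text
time_s: 12.3
position: [573.7, -44.5, 77.5]
orientation: [0.001, 0.946, 0.325, 0.004]
force: [0.2, -0.2, -0.7]
grip_width: 0.111
scene px 340.7 251.9 139.5 tray [-45.9  24.1]
scene px 357.3 236.1 389.5 tray [-30.9 -29.3]
scene px 382.8 195.1 678.5 tray [  36.5 -157. ]
blob px 344.5 257.0 174.5 tray [-45.8  24.5]
blob px 347.5 194.2 108.5 tray [59.3  5. ]
blob px 370.2 250.7 326.0 tray [-41. -19.]
t 12.40 tray [ -7.9 -28.6] z 77.1 yaw_tray 30.3 F [-0.2 -1.   0.2] grip mm 10.1 q7 -1.01
[np.float64(-0.0073), np.float64(0.0072), np.float64(-0.0002), np.float64(-7.9)]
[np.float64(-0.0082), np.float64(0.0061), np.float64(-0.0002), np.float64(-7.9)]
[np.float64(-0.009), np.float64(0.0049), np.float64(-0.0002), np.float64(-7.9)]
[np.float64(-0.0096), np.float64(0.0036), np.float64(-0.0002), np.float64(-7.9)]
```

View pics/b6s.png

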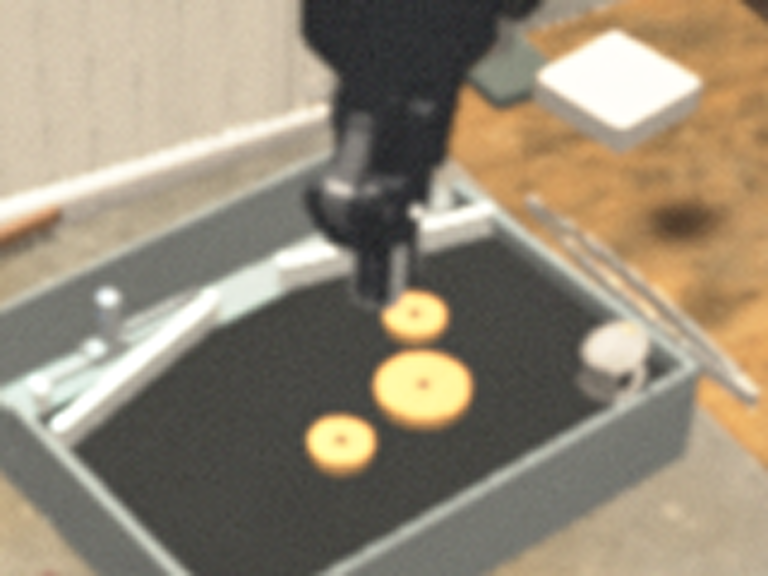

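Top view now shows C in the trough at about (347,194). A's hole shows at (414,313) in the zoomed scene view.

```bash
python3 -m handwheel '[[-0.007,0.007,0,-8],[-0.008,0.006,0,-8],[-0.009,0.005,0,-8],[-0.009,0.003,0,-8],[-0.002,0,0.002,0]]'
python3 - <<'E'
from h import *
looks("b7s");show()
c=tray(onz("scene",(270+414/4.8,160+314/4.8),53)+np.array([4.3,-.3,0]));print(c)
plan(behind(c,62,28),50,62,4)
E
```

```text
time_s: 13.02
position: [565.7, -90.4, 74.4]
orientation: [0.002, 0.822, 0.57, 0.001]
force: [-0.2, 0.8, -0.6]
grip_width: 0.116
scene px 340.6 251.9 140.5 tray [-45.8  24.3]
scene px 357.1 235.8 400.0 tray [-30.  -29.5]
scene px 359.7 184.2 70.5 tray [  96.9 -141.9]
scene px 393.0 198.2 229.5 tray [  15.3 -167.5]
t 13.07 tray [-21.9 -72.9] z 74.0 yaw_tray 62.2 F [-1.2 -0.8 -0.6] grip mm 10.3 q7 -0.44
[ -5.28352818 -47.65512534]
t 13.07 tray [-21.9 -72.9] z 74.0 yaw_tray 62.2 F [-1.2 -0.8 -0.6] grip mm 10.3 q7 -0.44
[np.float64(0.0005), np.float64(0.0007), np.float64(0.006), np.float64(0.0)]
[np.float64(0.0005), np.float64(0.0007), np.float64(0.006), np.float64(0.0)]
[np.float64(0.0005), np.float64(0.0007), np.float64(0.006), np.float64(0.0)]
[np.float64(0.0005), np.float64(0.0007), np.float64(0.006), np.float64(0.0)]
```

View pics/b7s.png

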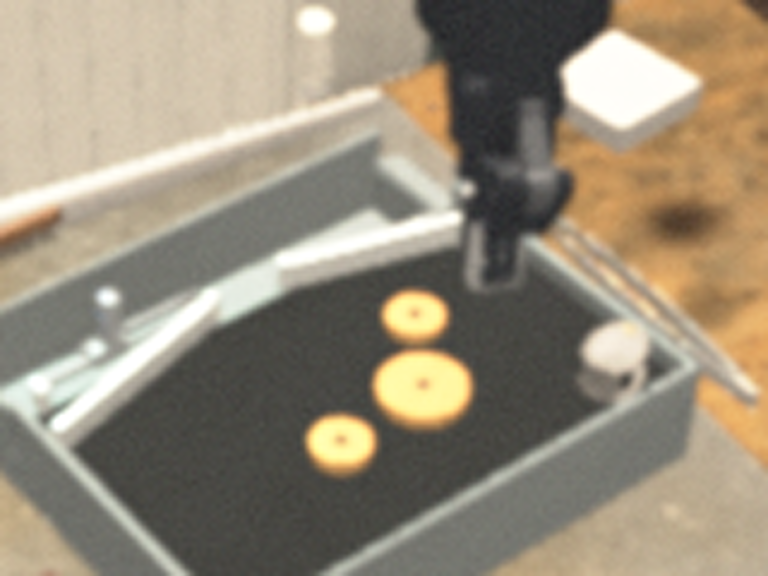

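```bash
python3 -m handwheel '[[0.0005,0.0015,0.008,-1],[0,0.0015,0.008,0],[0,0,0.007,0],[0,0,0.002,0],[0,0,0,0]]'
python3 - <<'E'
from h import *
c=np.array((-5.3,-47.5))
show();p,y,_=pose();d=c-tray(p);a=y-TH;print("along",d@[np.cos(a),np.sin(a)],"left",d@[-np.sin(a),np.cos(a)])
E
```

```text
time_s: 13.7
position: [568.2, -88.9, 46.5]
orientation: [0.001, 0.817, 0.576, 0.0]
force: [-0.1, -0.9, 2.9]
grip_width: 0.115
t 13.70 tray [-18.8 -72. ] z 46.5 yaw_tray 63.1 F [-0.1 -0.9  2.9] grip mm 9.8 q7 -0.44
along 27.955355397690106 left -0.9216242568730332
```

```bash
python3 -m handwheel '[[0.002,0.001,-0.002,0],[0.006,0,0.0,0],[0.009,0,0.0005,0],[0.009,0,0.0005,0],[0.009,0,0.0005,0]]'
python3 - <<'E'
from h import *
looks("b8s");plan(behind((18,0),63,22.4),48.5,63,3)
E
```

```text
time_s: 14.32
position: [582.3, -54.6, 47.8]
orientation: [0.002, 0.818, 0.576, 0.001]
force: [0.2, -0.4, -0.2]
grip_width: 0.117
scene px 340.2 226.7 115.5 tray [ 11.1 -19.2]
scene px 340.7 251.9 141.5 tray [-45.9  24.1]
scene px 357.6 240.5 269.0 tray [-40.9 -21.7]
scene px 383.7 195.6 644.5 tray [  34.  -157.4]
t 14.38 tray [  0.3 -37.5] z 47.9 yaw_tray 63.2 F [1.  0.6 0.5] grip mm 9.9 q7 -0.50
[np.float64(0.0064), np.float64(-0.0004), np.float64(-0.0002), np.float64(0.1)]
[np.float64(0.0064), np.float64(-0.0004), np.float64(-0.0002), np.float64(0.1)]
[np.float64(0.0064), np.float64(-0.0004), np.float64(-0.0002), np.float64(0.1)]
```

View pics/b8s.png

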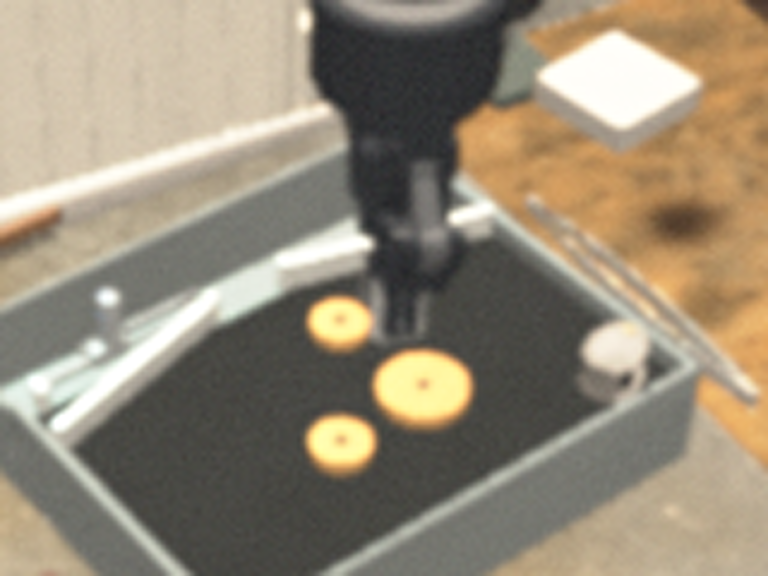

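```bash
python3 -m handwheel '[[0.007,0,0,0],[0.008,0,0,0],[0.005,0,0,0],[-0.012,0,-0.002,0],[-0.006,0,-0.014,0]]'
python3 - <<'E'
from h import *
looks("b9s");plan((-9,0),78,3,6)
E
```

```text
time_s: 15.0
position: [582.2, -49.3, 63.1]
orientation: [0.0, 0.816, 0.577, 0.0]
force: [0.1, -0.9, -0.3]
grip_width: 0.116
scene px 328.5 228.5 120.0 tray [20.9  3. ]
scene px 340.6 252.0 140.5 tray [-46.   24.4]
scene px 357.6 240.5 270.5 tray [-40.9 -21.7]
scene px 382.5 195.0 689.5 tray [  37.2 -156.7]
t 15.05 tray [  2.1 -35.3] z 66.0 yaw_tray 63.2 F [ 0.  -0.9  2.2] grip mm 10.1 q7 -0.50
[np.float64(0.0044), np.float64(-0.0043), np.float64(-0.002), np.float64(10.0)]
[np.float64(0.0036), np.float64(-0.005), np.float64(-0.002), np.float64(10.0)]
[np.float64(0.0027), np.float64(-0.0056), np.float64(-0.002), np.float64(10.0)]
[np.float64(0.0017), np.float64(-0.0059), np.float64(-0.002), np.float64(10.0)]
[np.float64(0.0006), np.float64(-0.0061), np.float64(-0.002), np.float64(10.0)]
[np.float64(-0.0005), np.float64(-0.0062), np.float64(-0.002), np.float64(10.0)]
```

```bash
python3 -m handwheel '[[0.005,-0.005,-0.008,10.5],[0.005,-0.0055,-0.002,10.5],[0.004,-0.006,0,10.5],[0.003,-0.0065,0,10.5],[0.001,-0.007,0,10.5]]'
python3 - <<'E'
from h import *
plan(behind((20.9,3),-5,27),50,-5,4)
E
```

```text
time_s: 15.68
position: [575.5, -20.0, 81.7]
orientation: [0.002, 0.989, 0.144, 0.007]
force: [-0.0, -0.4, -0.6]
grip_width: 0.118
t 15.68 tray [-2.8 -4.6] z 81.7 yaw_tray 9.3 F [-0.  -0.4 -0.6] grip mm 10.1 q7 -1.39
[np.float64(-0.0004), np.float64(-0.0026), np.float64(0.0079), np.float64(3.6)]
[np.float64(-0.0005), np.float64(-0.0026), np.float64(0.0079), np.float64(3.6)]
[np.float64(-0.0007), np.float64(-0.0025), np.float64(0.0079), np.float64(3.6)]
[np.float64(-0.0009), np.float64(-0.0025), np.float64(0.0079), np.float64(3.6)]
```

```bash
python3 -m handwheel '[[-0.001,-0.004,0.004,7],[-0.001,-0.004,0.009,7],[-0.001,-0.001,0.011,0],[0,0,0.007,0],[0,0,0.001,0]]'
python3 - <<'E'
from h import *
looks("c0s");c=np.array((20.9,3))
show();p,y,_=pose();d=c-tray(p);a=y-TH;print("along",d@[np.cos(a),np.sin(a)],"left",d@[-np.sin(a),np.cos(a)])
E
```

```text
time_s: 16.3
position: [573.2, -12.9, 52.2]
orientation: [0.001, 1.0, 0.019, 0.011]
force: [-0.8, 0.6, 0.2]
grip_width: 0.119
scene px 340.7 251.9 141.5 tray [-45.9  24.1]
scene px 357.6 240.5 269.0 tray [-40.9 -21.7]
scene px 382.2 194.6 685.5 tray [  38.6 -157.1]
t 16.35 tray [-4.1  2.6] z 52.3 yaw_tray -5.1 F [-0.1  0.   0.1] grip mm 10.0 q7 -1.63
along 24.863257712378317 left 2.5726875317281914
```

View pics/c0s.png

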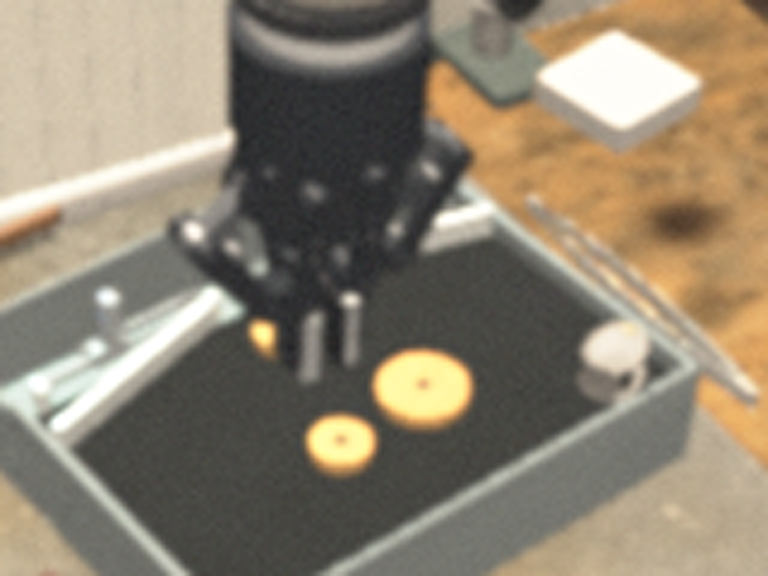

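```bash
python3 -m handwheel '[[0,-0.0025,0.0015,0],[0.001,0,0.002,0],[0.008,0,0,0],[0.009,0,0,0],[0.009,0,0,0]]'
python3 - <<'E'
from h import *
looks("c1s");plan((31,0),49,-5,3)
E
```

```text
time_s: 16.98
position: [602.5, -9.6, 49.9]
orientation: [0.001, 1.0, 0.019, 0.012]
force: [-0.1, -0.6, 0.6]
grip_width: 0.12
scene px 340.7 251.9 139.5 tray [-45.9  24.1]
scene px 357.6 240.5 268.0 tray [-40.9 -21.7]
scene px 380.7 194.2 742.5 tray [  41.6 -155.5]
t 17.02 tray [27.   2.3] z 50.2 yaw_tray -5.1 F [ 1.9  0.7 -0.7] grip mm 10.2 q7 -1.64
[np.float64(0.0014), np.float64(0.0006), np.float64(0.0004), np.float64(-0.0)]
[np.float64(0.0014), np.float64(0.0006), np.float64(0.0004), np.float64(-0.0)]
[np.float64(0.0014), np.float64(0.0006), np.float64(0.0004), np.float64(-0.0)]
```

View pics/c1s.png

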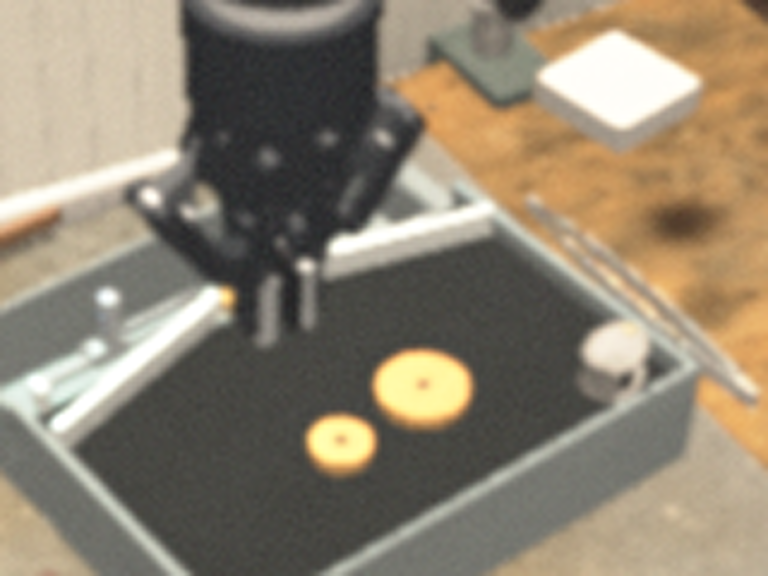

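```bash
python3 -m handwheel '[[0.003,0.001,0.0005,0],[0.004,0.0005,0.0,0],[0,0,0,0],[-0.010,0,0,0],[-0.012,0,-0.004,0]]'
python3 - <<'E'
from h import *
looks("c2s");show()
E
```

```text
time_s: 17.65
position: [588.6, -11.6, 52.8]
orientation: [0.001, 1.0, 0.019, 0.012]
force: [-0.6, -0.3, -0.7]
grip_width: 0.119
scene px 340.6 251.9 140.5 tray [-45.8  24.3]
scene px 357.6 240.5 270.0 tray [-40.9 -21.7]
scene px 381.5 194.5 714.0 tray [  39.8 -156.2]
t 17.70 tray [9.7 2.2] z 53.4 yaw_tray -5.1 F [-2.2  0.2 -0.8] grip mm 10.2 q7 -1.63
```

View pics/c2s.png

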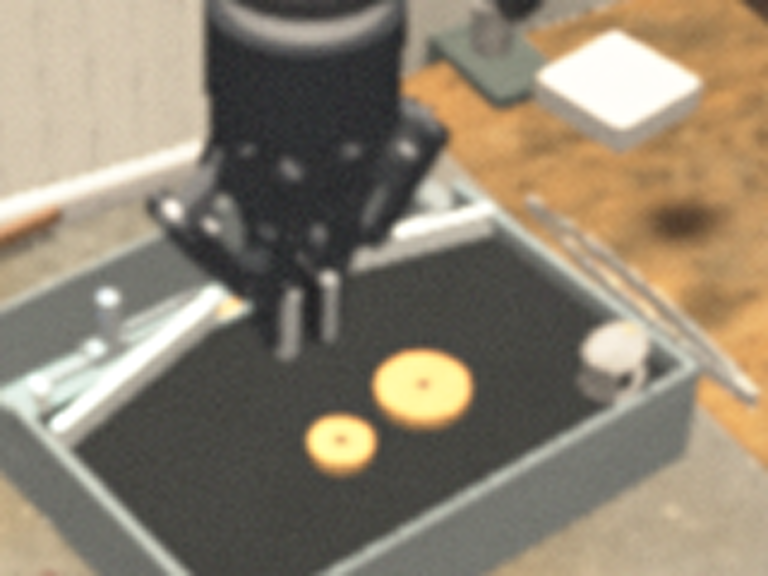

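A brass sliver shows at (232,303), in the gate or just beyond it. I'll lift clear, look again and move towards B.

```bash
python3 -m handwheel '[[-0.004,0,-0.012,0],[-0.015,-0.003,-0.012,0],[-0.02,-0.005,0,-2],[-0.02,-0.005,0,-2],[-0.015,-0.005,0,-1]]'
python3 - <<'E'
from h import *
looks("c3s");plan((-74,24),60,0,4);look("c3")
E
```

```text
time_s: 18.32
position: [510.7, 1.5, 81.4]
orientation: [0.002, 0.998, 0.064, 0.015]
force: [-0.3, -0.2, 0.5]
grip_width: 0.119
scene px 340.2 252.5 120.5 tray [-46.6  25.9]
scene px 360.8 241.1 163.5 tray [-45.9 -25.7]
scene px 387.9 195.3 447.0 tray [  29.4 -165.5]
t 18.38 tray [-66.7  26. ] z 81.1 yaw_tray 0.1 F [-3.1  1.1 -0.6] grip mm 10.0 q7 -1.57
[np.float64(-0.0018), np.float64(0.0005), np.float64(0.0053), np.float64(0.0)]
[np.float64(-0.0018), np.float64(0.0005), np.float64(0.0053), np.float64(0.0)]
[np.float64(-0.0018), np.float64(0.0005), np.float64(0.0053), np.float64(0.0)]
[np.float64(-0.0018), np.float64(0.0005), np.float64(0.0053), np.float64(0.0)]
```

View pics/c3s.png

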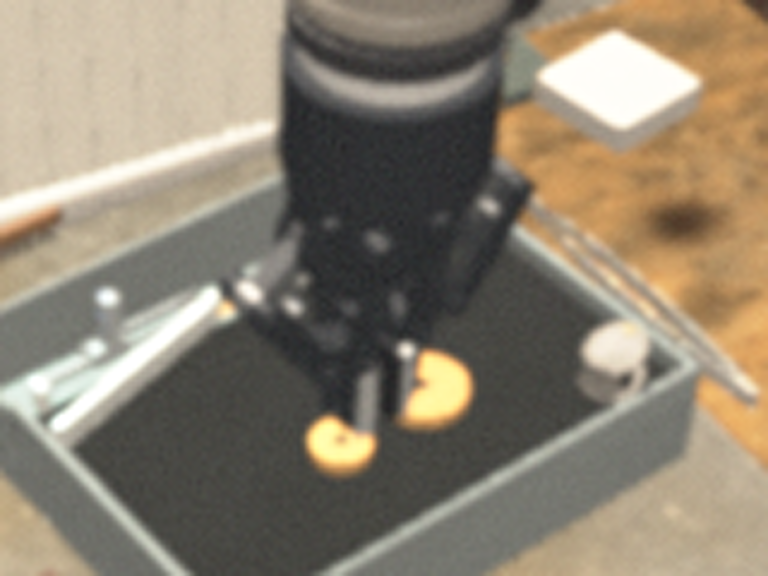

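View pics/c3.png

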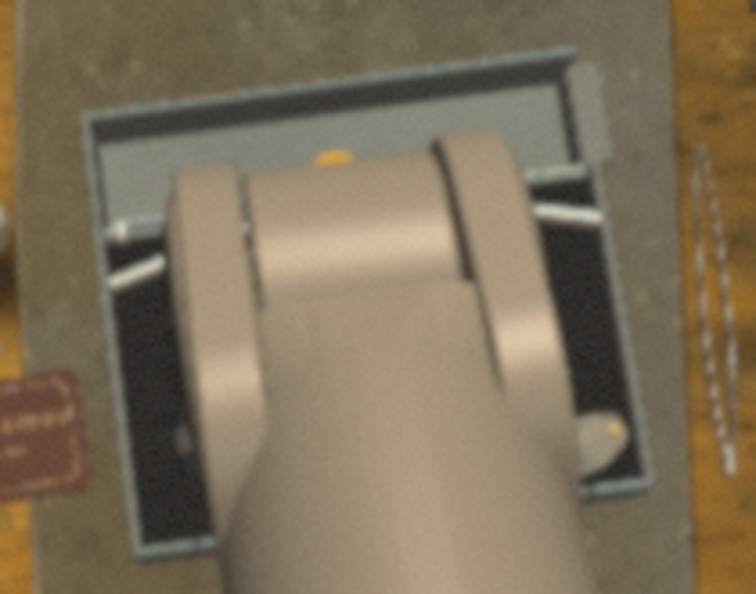

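Whether A has fallen all the way is unclear, so I'll move the arm aside for a clear top view.

```bash
python3 -m handwheel '[[0,0.02,-0.012,-8],[0,0.03,-0.01,-8],[0,0.035,-0.01,-8],[0.005,0.035,0,-8],[0.015,0.03,0,-8]]'
python3 - <<'E'
from h import *
show();looks("c4s");look("c4")
E
```

```text
time_s: 19.05
position: [592.1, -122.3, 121.3]
orientation: [0.009, 0.911, 0.412, 0.016]
force: [1.6, 0.6, -0.7]
grip_width: 0.117
t 19.05 tray [   0.7 -108.1] z 121.3 yaw_tray 41.4 F [ 1.6  0.6 -0.7] grip mm 10.0 q7 -0.67
scene px 340.6 251.9 140.5 tray [-45.8  24.3]
scene px 357.6 240.5 266.5 tray [-40.9 -21.7]
scene px 380.6 195.1 667.0 tray [  39.4 -153.2]
blob px 344.7 257.1 184.0 tray [-46.   24.2]
blob px 348.1 194.3 118.5 tray [59.   4.1]
blob px 372.2 250.4 418.0 tray [-40.9 -22.3]
```

View pics/c4s.png

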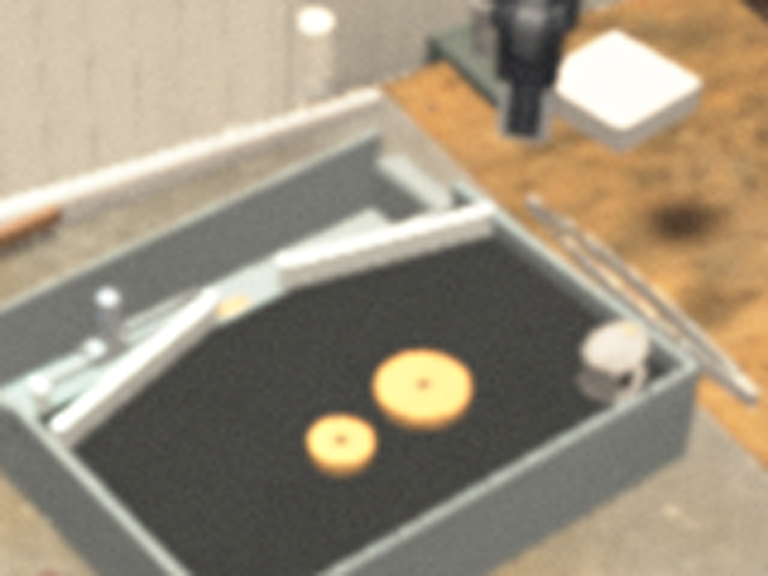

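View pics/c4.png

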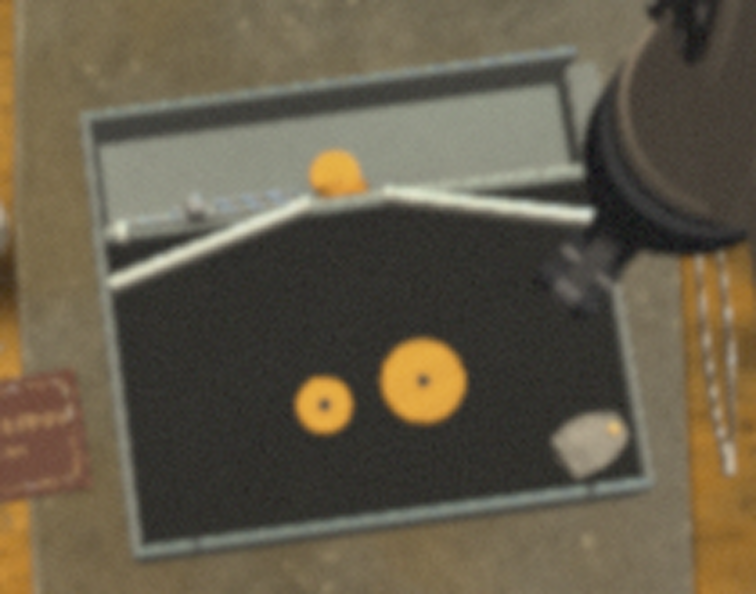

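Run:
```python
from h import *
px=(270+232/4.8,160+304/4.8)
for z in (6,13,20,30,40,46): print("scene",z,tray(onz("scene",px,z)+[4.3,-.3,0]).round(1), "top",tray(onz("top",(255+335/3.6,145+172/3.6),z)).round(1),"top edge low",tray(onz("top",(255+345/3.6,145+190/3.6),z)).round(1))
a=cv2.imread("pics/c4.png")[120:250,250:450];b=cv2.imread("pics/c4s.png")[250:350,150:320]
cv2.imwrite("pics/c4z.png",np.vstack([cv2.resize(a,(760,300)),cv2.resize(b,(760,290))]))
```

```text
scene 6 [ 88.6 -20.4] top [73.6  0.9] top edge low [63.9 -2.8]
scene 13 [ 82.2 -15.8] top [71.8  1.3] top edge low [62.2 -2.3]
scene 20 [ 75.8 -11.3] top [70.   1.7] top edge low [60.4 -1.9]
scene 30 [66.7 -4.8] top [67.5  2.4] top edge low [58.  -1.2]
scene 40 [57.5  1.8] top [64.9  3. ] top edge low [55.6 -0.5]
scene 46 [52.1  5.7] top [63.4  3.3] top edge low [54.1 -0.1]
```

View pics/c4z.png

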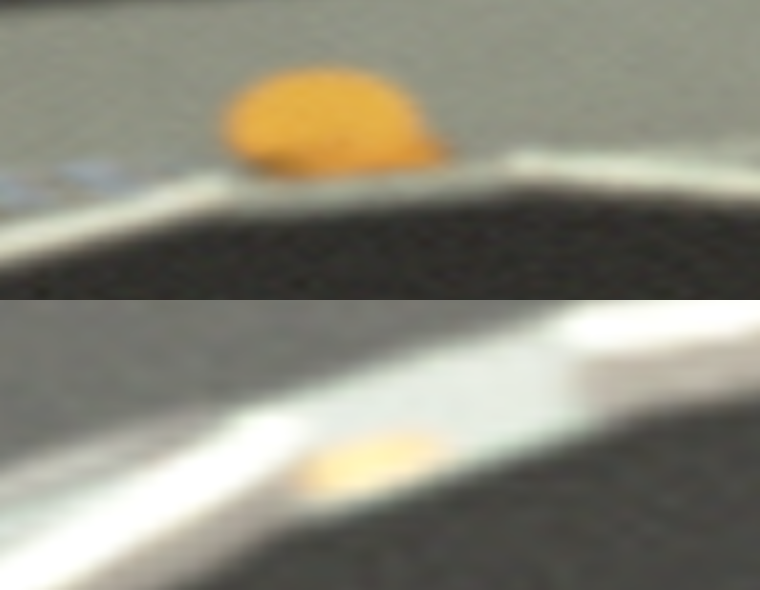

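Both blanks are piled in the trough below the deck: the top view has them at about (335,175) zoomed, and the ray heights come out around 30 mm. Now B.

Run:
```python
from h import *
plan((-74,24),85,0,6)
```

```text
t 19.15 tray [   3.4 -108.8] z 121.3 yaw_tray 41.2 F [-0.2  0.9  0.8] grip mm 9.9 q7 -0.68
[np.float64(0.0049), np.float64(-0.0251), np.float64(0.006), np.float64(6.9)]
[np.float64(0.0018), np.float64(-0.0255), np.float64(0.006), np.float64(6.9)]
[np.float64(-0.0012), np.float64(-0.0256), np.float64(0.006), np.float64(6.9)]
[np.float64(-0.0043), np.float64(-0.0253), np.float64(0.006), np.float64(6.9)]
[np.float64(-0.0073), np.float64(-0.0246), np.float64(0.006), np.float64(6.9)]
[np.float64(-0.0102), np.float64(-0.0235), np.float64(0.006), np.float64(6.9)]
```

```bash
python3 -m handwheel '[[0.005,-0.025,0.004,7],[0.002,-0.0255,0.006,7],[-0.001,-0.0255,0.006,7],[-0.0045,-0.0255,0.006,7],[-0.0075,-0.0245,0.006,7]]'
python3 - <<'E'
from h import *
plan((-75,24),68,0,5)
E
```

```text
time_s: 19.77
position: [521.3, -18.9, 91.1]
orientation: [0.004, 0.995, 0.102, 0.023]
force: [0.1, 0.6, 0.7]
grip_width: 0.117
t 19.77 tray [-56.5   3.4] z 91.1 yaw_tray 4.4 F [0.1 0.6 0.7] grip mm 10.0 q7 -1.45
[np.float64(-0.0034), np.float64(-0.0044), np.float64(0.0046), np.float64(0.9)]
[np.float64(-0.0034), np.float64(-0.0043), np.float64(0.0046), np.float64(0.9)]
[np.float64(-0.0035), np.float64(-0.0043), np.float64(0.0046), np.float64(0.9)]
[np.float64(-0.0036), np.float64(-0.0042), np.float64(0.0046), np.float64(0.9)]
[np.float64(-0.0036), np.float64(-0.0042), np.float64(0.0046), np.float64(0.9)]
```

```bash
python3 -m handwheel '[[-0.004,-0.004,0.001,1],[-0.005,-0.004,0.003,1],[-0.004,-0.002,0.004,1],[-0.002,0,0.006,1],[0,0,0.007,0]]'
python3 - <<'E'
from h import *
plan((-73,24),49,0,5);looks("d0s")
E
```

```text
time_s: 20.4
position: [506.3, -12.6, 69.6]
orientation: [0.004, 0.997, 0.066, 0.025]
force: [-0.2, -0.5, 0.3]
grip_width: 0.12
t 20.40 tray [-70.5  11.6] z 69.6 yaw_tray 0.3 F [-0.2 -0.5  0.3] grip mm 10.2 q7 -1.54
[np.float64(-0.0005), np.float64(-0.0025), np.float64(0.0041), np.float64(0.1)]
[np.float64(-0.0005), np.float64(-0.0025), np.float64(0.0041), np.float64(0.1)]
[np.float64(-0.0005), np.float64(-0.0025), np.float64(0.0041), np.float64(0.1)]
[np.float64(-0.0005), np.float64(-0.0025), np.float64(0.0041), np.float64(0.1)]
[np.float64(-0.0005), np.float64(-0.0025), np.float64(0.0041), np.float64(0.1)]
scene px 340.5 252.0 138.0 tray [-45.9  24.6]
scene px 391.7 197.4 288.0 tray [  19.  -167.1]
```

View pics/d0s.png

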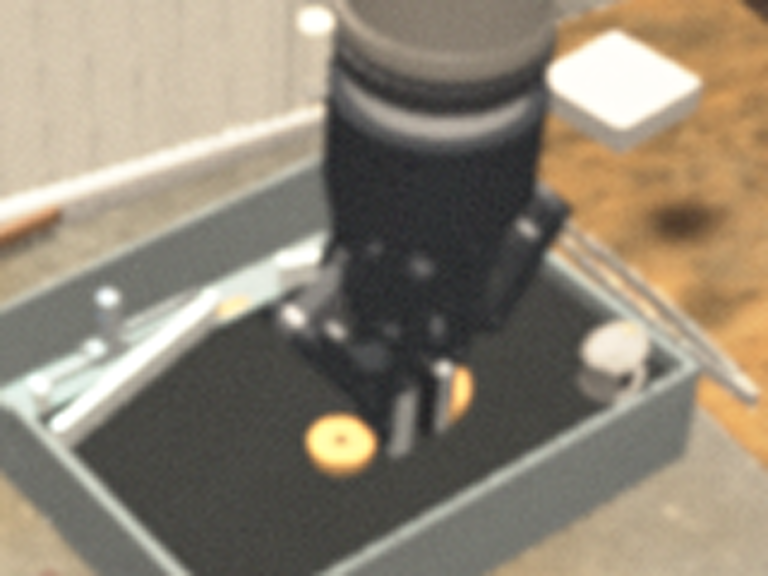

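```bash
python3 -m handwheel '[[-0.002,-0.008,0,7],[-0.003,-0.008,0,7],[-0.002,-0.003,0.007,0],[0,0,0.008,0],[0,0,0.004,0]]'
python3 - <<'E'
from h import *
looks("d1s");c=np.array((-46,24.4))
show();p,y,_=pose();d=c-tray(p);a=y-TH;print("along",d@[np.cos(a),np.sin(a)],"left",d@[-np.sin(a),np.cos(a)])
E
```

```text
time_s: 21.08
position: [499.2, 4.7, 46.5]
orientation: [0.001, 0.998, -0.059, 0.024]
force: [-4.2, 0.1, 20.1]
grip_width: 0.115
scene px 387.6 197.6 461.0 tray [  23.8 -159.5]
t 21.12 tray [-75.3  29.6] z 46.8 yaw_tray -14.1 F [-0.4 -0.6 -0.1] grip mm 10.0 q7 -1.82
along 29.713324059892518 left 2.100932077715322
```

View pics/d1s.png

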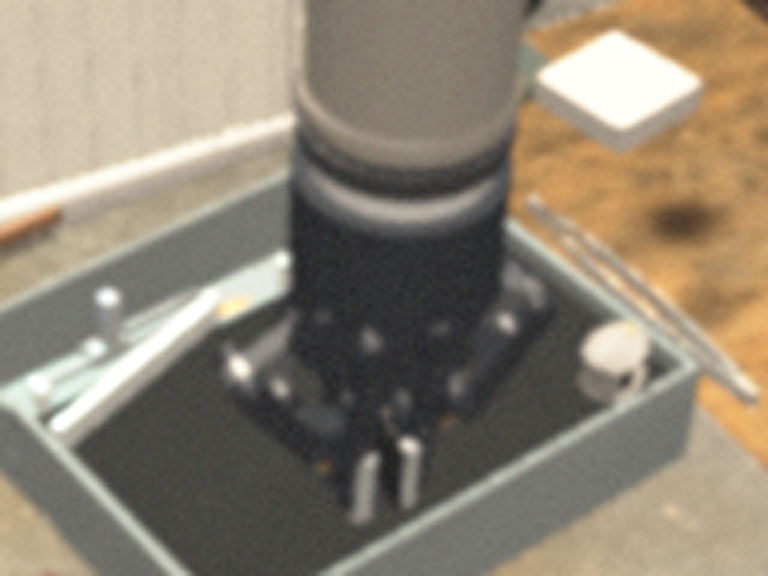

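```bash
python3 -m handwheel '[[0,-0.002,-0.0025,0],[0.007,0,0,0],[0.010,0,0.0005,0],[0.010,0,0.0005,0],[0.010,0,0.0005,0]]'
python3 - <<'E'
from h import *
looks("d2s");show();p,y,_=pose();a=y-TH;print(tray(p)+22.4*np.array([np.cos(a),np.sin(a)]))
E
```

```text
time_s: 21.75
position: [538.7, 1.3, 49.2]
orientation: [0.001, 0.998, -0.059, 0.024]
force: [0.5, 0.2, -0.7]
grip_width: 0.115
scene px 358.0 240.6 255.5 tray [-41.6 -22.2]
scene px 382.8 195.1 680.0 tray [  36.5 -157. ]
t 21.80 tray [-34.8  20.7] z 49.5 yaw_tray -14.1 F [ 2.1 -0.3  0.9] grip mm 10.1 q7 -1.81
[-13.06688345  15.2608462 ]
```

View pics/d2s.png

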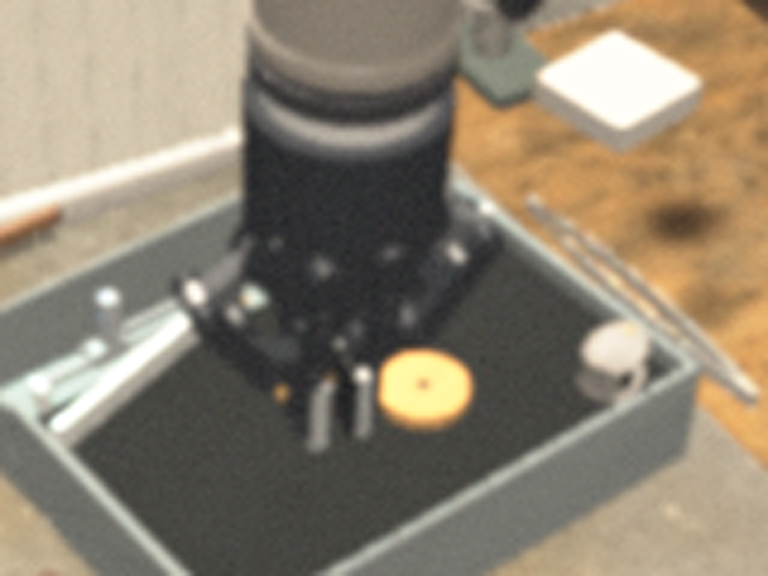

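```bash
python3 -m handwheel '[[0.006,0,0.001,0],[0.009,0,0.0005,0],[0.009,0,0.0005,0],[0.009,0,0.0005,0],[0.003,0,0.0005,0]]'
python3 - <<'E'
from h import *
looks("d3s");show();p,y,_=pose();a=y-TH;print(tray(p)+22.4*np.array([np.cos(a),np.sin(a)]))
plan((31,3),48.5,-14,3)
E
```

```text
time_s: 22.42
position: [578.9, -3.5, 48.0]
orientation: [0.001, 0.998, -0.059, 0.025]
force: [0.3, 0.5, 0.2]
grip_width: 0.114
scene px 357.6 240.6 267.0 tray [-41.1 -21.5]
scene px 380.3 194.1 757.0 tray [  42.4 -155. ]
t 22.48 tray [ 2.7 11.3] z 47.9 yaw_tray -14.1 F [0.3 0.1 0.5] grip mm 10.3 q7 -1.80
[24.43099234  5.88937279]
t 22.48 tray [ 2.7 11.3] z 47.9 yaw_tray -14.1 F [0.3 0.1 0.5] grip mm 10.3 q7 -1.80
[np.float64(0.0098), np.float64(0.0004), np.float64(-0.0002), np.float64(-0.0)]
[np.float64(0.0098), np.float64(0.0004), np.float64(-0.0002), np.float64(-0.0)]
[np.float64(0.0098), np.float64(0.0004), np.float64(-0.0002), np.float64(-0.0)]
```

View pics/d3s.png

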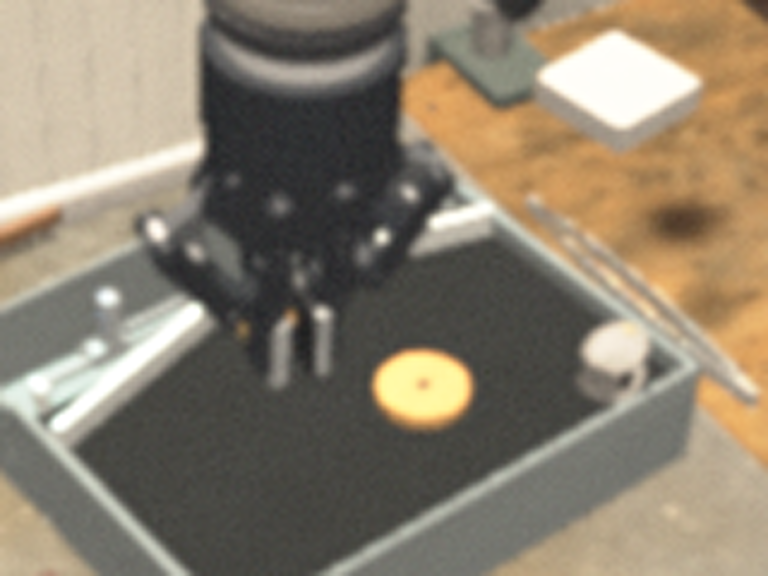

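```bash
python3 -m handwheel '[[0.006,0,0.0,0],[0.018,0,0.0,0],[0.006,0,0,0],[-0.008,0,0,0],[-0.014,0,-0.004,0]]'
python3 - <<'E'
from h import *
looks("d4s");show()
E
```

```text
time_s: 23.1
position: [585.9, -4.4, 51.6]
orientation: [0.001, 0.998, -0.059, 0.024]
force: [0.5, 0.4, 1.0]
grip_width: 0.118
scene px 357.6 240.4 266.0 tray [-40.7 -21.9]
scene px 380.1 194.0 758.5 tray [  43.  -154.9]
t 23.15 tray [ 7.3 10.3] z 51.9 yaw_tray -14.0 F [-2.8  0.6  0.7] grip mm 9.9 q7 -1.79
```

View pics/d4s.png

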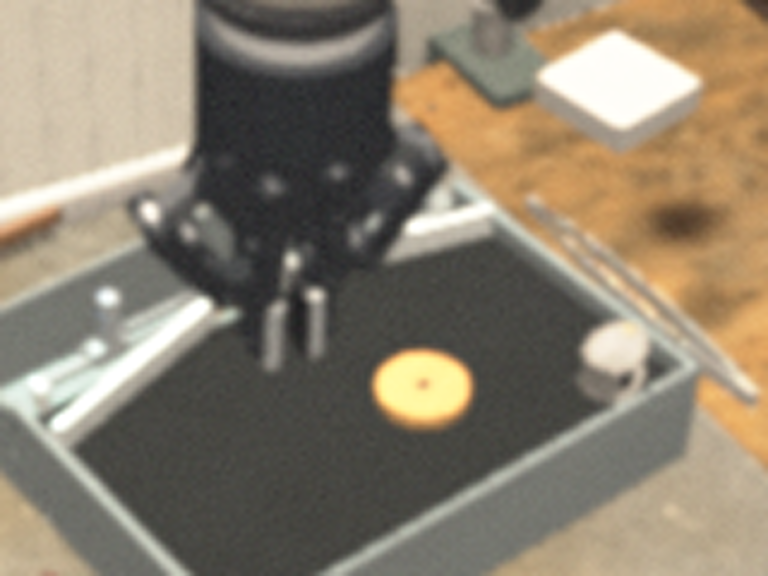

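```bash
python3 -m handwheel '[[-0.003,0,-0.014,0],[-0.003,0.015,-0.014,-8],[0,0.03,-0.014,-8],[0.0,0.035,-0.01,-8],[0.0,0.03,0,-8]]' 0
python3 - <<'E'
from h import *
show();look("d5")
looks("d5s")
E
```

```text
time_s: 23.78
position: [588.7, -108.3, 111.0]
orientation: [0.008, 0.972, 0.232, 0.023]
force: [1.1, 0.2, 0.2]
grip_width: -0.003
t 23.77 tray [ -0.9 -93.9] z 111.0 yaw_tray 19.6 F [1.1 0.2 0.2] grip mm -0.2 q7 -1.06
blob px 349.4 195.6 169.5 tray [56.5  2.2]
blob px 372.1 250.3 414.0 tray [-40.7 -22.2]
scene px 357.6 240.5 270.0 tray [-40.9 -21.7]
scene px 380.9 194.8 605.0 tray [  39.8 -154.4]
```

View pics/d5.png

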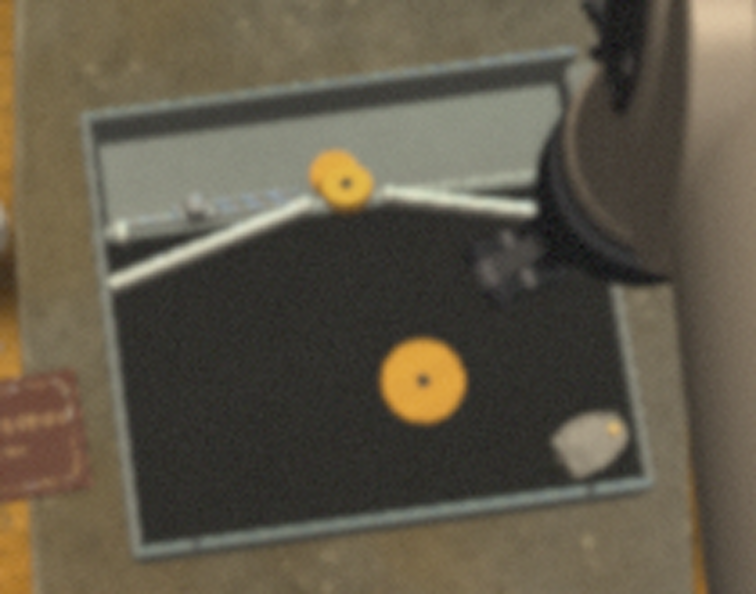

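View pics/d5s.png

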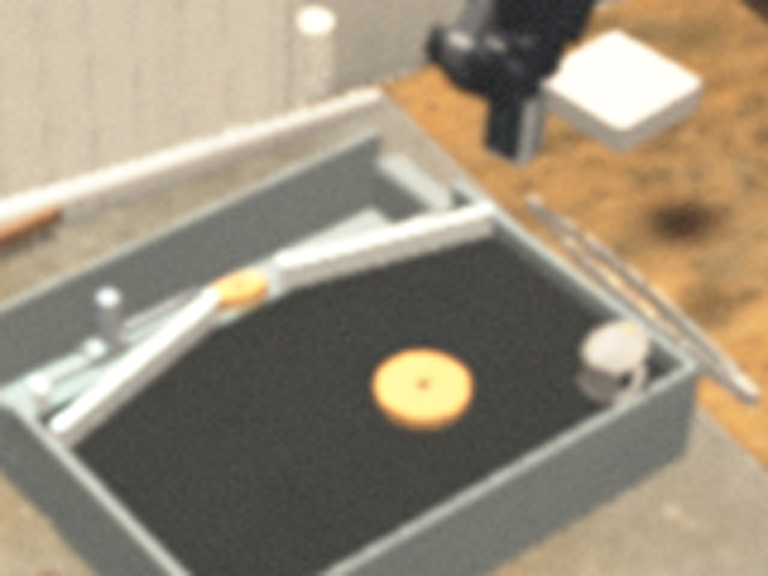

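B is still visible in the gate, with its hole at (345,183) in the top zoom and (237,287) in the scene zoom. I'll triangulate it.

Run:
```python
from h import *
a=cv2.imread("pics/d5.png")[120:250,250:450];b=cv2.imread("pics/d5s.png")[250:350,150:320]
cv2.imwrite("pics/d5z.png",np.vstack([cv2.resize(a,(760,300)),cv2.resize(b,(760,290))]))
t=(255-.5+345.5/3.6,145-.5+183.5/3.6)
for s in((237,287),(239,289)):
    s=(270-.5+(s[0]+.5)/4.8,160-.5+(s[1]+.5)/4.8)
    X=tri(t,s);print(X,tray(X))
for z in(35,40,46,49): print(z,tray(onz("top",t,z)).round(1),tray(onz("scene",s,z)+[4.3,-.3,0]).round(1))
```

```text
[634.81205899  -8.51505879  46.42319385] [57.48597262 -0.71532164]
[634.89145398  -8.90154627  45.15058505] [57.51568385 -1.10875954]
35 [60.9 -0.8] [69.8 -9.9]
40 [59.7 -0.5] [65.2 -6.5]
46 [58.2 -0.1] [59.6 -2.6]
49 [57.5  0.1] [56.9 -0.6]
```

View pics/d5z.png

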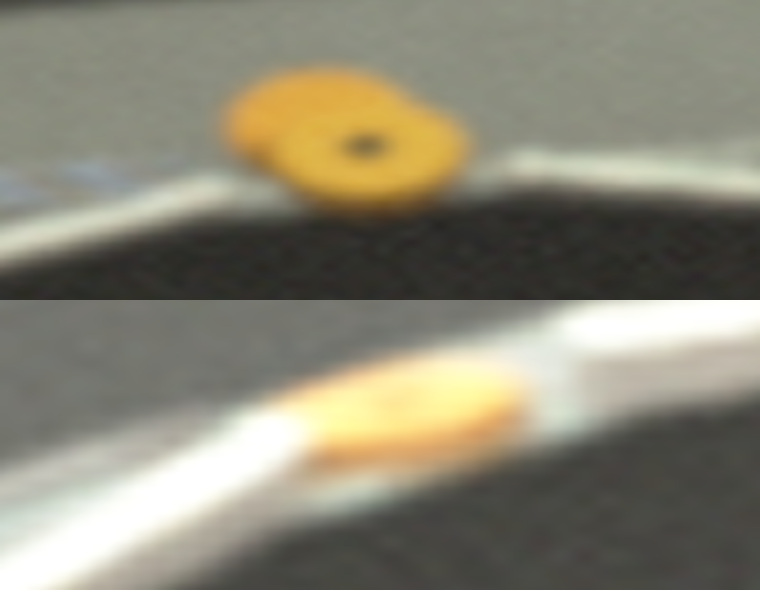

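B is bridged between the deck edge and A, with its centre near x 57 and z about 45. It needs a further push into the gate. Before that I'll measure the knuckles' reach against the tab.

Run:
```python
from h import *
def plane(px,x0,yaw,y0):
    o,d=ray("scene",px);o=np.r_[tray(o+[4.3,-.3,0]),o[2]];d=np.r_[RT.T@d[:2],d[2]]
    a=np.radians(yaw);n=np.array([np.cos(a),np.sin(a),0]);s=(n@(np.array([x0,y0,0])-o))/(n@d);return (o+s*d).round(1)
f=lambda x,y:(270-.5+(x+.5)/4.8,160-.5+(y+.5)/4.8)
for q in((125,190),(140,205),(145,180),(420,110),(265,345),(315,325)): print("c1s",plane(f(*q),27,-5,2.3))
```

```text
c1s [ 32.9  69.2 152.2]
c1s [ 32.3  63.2 142.3]
c1s [ 32.1  60.5 153.3]
c1s [ 21.  -66.3 136.4]
c1s [27.4  7.3 42.3]
c1s [ 25.3 -17.7  41.8]
```

The knuckles sit about 90 mm above the tips, well over the tab. I'll come in behind B with the fingers shut.

Run:
```python
from h import *
plan((20,-0.5),75,0,5)
```

```text
t 23.88 tray [ -1.4 -98.3] z 110.1 yaw_tray 18.9 F [-0.8 -0.4  1. ] grip mm -0.0 q7 -1.06
[np.float64(0.0104), np.float64(-0.0171), np.float64(0.007), np.float64(3.8)]
[np.float64(0.0092), np.float64(-0.0178), np.float64(0.007), np.float64(3.8)]
[np.float64(0.0081), np.float64(-0.0183), np.float64(0.007), np.float64(3.8)]
[np.float64(0.0068), np.float64(-0.0188), np.float64(0.007), np.float64(3.8)]
[np.float64(0.0056), np.float64(-0.0192), np.float64(0.007), np.float64(3.8)]
```

```bash
python3 -m handwheel '[[0.010,-0.018,0.006,3.8],[0.009,-0.020,0.007,3.8],[0.008,-0.020,0.007,3.8],[0.006,-0.020,0.007,3.8],[0.004,-0.017,0.007,3.8]]'
python3 - <<'E'
from h import *
plan((20,-0.5),48.5,0,4)
E
```

```text
time_s: 24.5
position: [594.8, -5.7, 78.2]
orientation: [0.004, 0.998, 0.052, 0.025]
force: [-0.4, -0.0, 0.3]
grip_width: 0.004
t 24.50 tray [18.2  7.1] z 78.2 yaw_tray -1.3 F [-0.4 -0.   0.3] grip mm 0.4 q7 -1.58
[np.float64(0.0005), np.float64(0.0019), np.float64(0.0074), np.float64(-0.3)]
[np.float64(0.0005), np.float64(0.0019), np.float64(0.0074), np.float64(-0.3)]
[np.float64(0.0005), np.float64(0.0019), np.float64(0.0074), np.float64(-0.3)]
[np.float64(0.0005), np.float64(0.0019), np.float64(0.0074), np.float64(-0.3)]
```

```bash
python3 -m handwheel '[[0.001,0.005,0.007,0],[0.001,0.003,0.009,0],[0,0,0.008,0],[0,0,0.004,0],[0,0,0.001,0]]'
python3 - <<'E'
from h import *
show();looks("e0s")
E
```

```text
time_s: 25.12
position: [598.2, -14.1, 47.9]
orientation: [0.004, 0.998, 0.053, 0.024]
force: [-0.3, 0.4, -0.1]
grip_width: -0.0
t 25.12 tray [20.5 -1.7] z 47.9 yaw_tray -1.2 F [-0.3  0.4 -0.1] grip mm -0.0 q7 -1.58
scene px 357.6 240.5 268.5 tray [-40.9 -21.7]
scene px 380.6 194.1 740.5 tray [  42.  -155.5]
```

View pics/e0s.png

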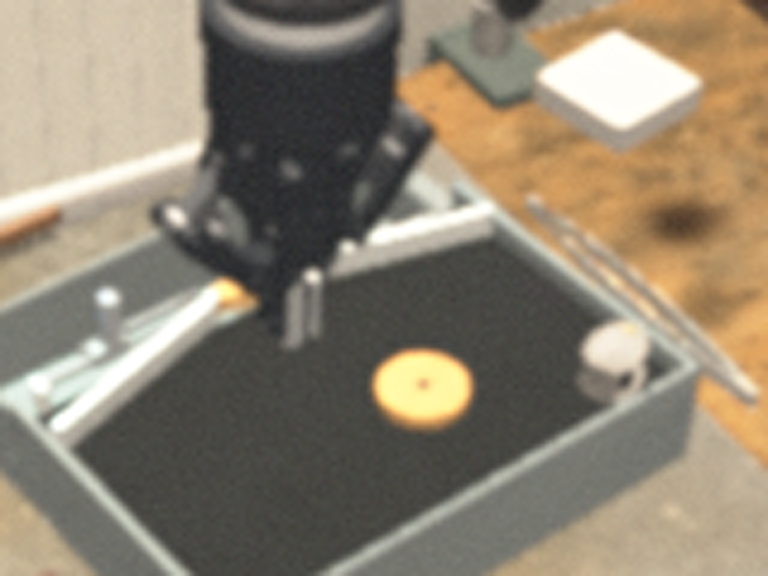

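```bash
python3 -m handwheel '[[0.004,-0.0005,0,0],[0.006,0,0,0],[0.006,0,0,0],[0.005,0,0,0],[0.002,0,0,0]]'
python3 - <<'E'
from h import *
show();looks("e1s")
E
```

```text
time_s: 25.8
position: [623.8, -10.8, 50.1]
orientation: [0.004, 0.998, 0.053, 0.025]
force: [-0.1, 0.2, -0.2]
grip_width: -0.005
t 25.80 tray [46.3 -1.6] z 50.1 yaw_tray -1.2 F [-0.1  0.2 -0.2] grip mm -0.4 q7 -1.58
scene px 357.6 240.5 269.5 tray [-40.9 -21.7]
scene px 380.3 194.1 756.5 tray [  42.4 -155. ]
```

View pics/e1s.png

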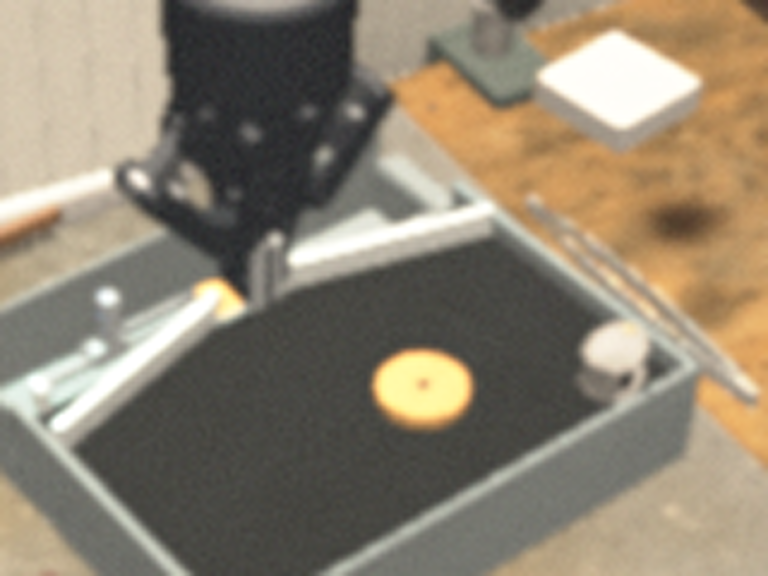

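```bash
python3 -m handwheel '[[0.004,0,0.001,0],[0.005,0,0.0005,0],[0.002,0,0,0],[0,0,0,0],[-0.006,0,0,0]]'
python3 - <<'E'
from h import *
show();looks("e2s");look("e2")
E
```

```text
time_s: 26.48
position: [629.6, -10.1, 48.6]
orientation: [0.004, 0.998, 0.053, 0.025]
force: [0.1, 0.2, -0.3]
grip_width: -0.004
t 26.48 tray [52.1 -1.6] z 48.6 yaw_tray -1.2 F [ 0.1  0.2 -0.3] grip mm -0.4 q7 -1.58
scene px 357.6 240.4 270.0 tray [-40.7 -21.9]
scene px 380.0 193.9 757.5 tray [  43.3 -154.9]
```

View pics/e2s.png

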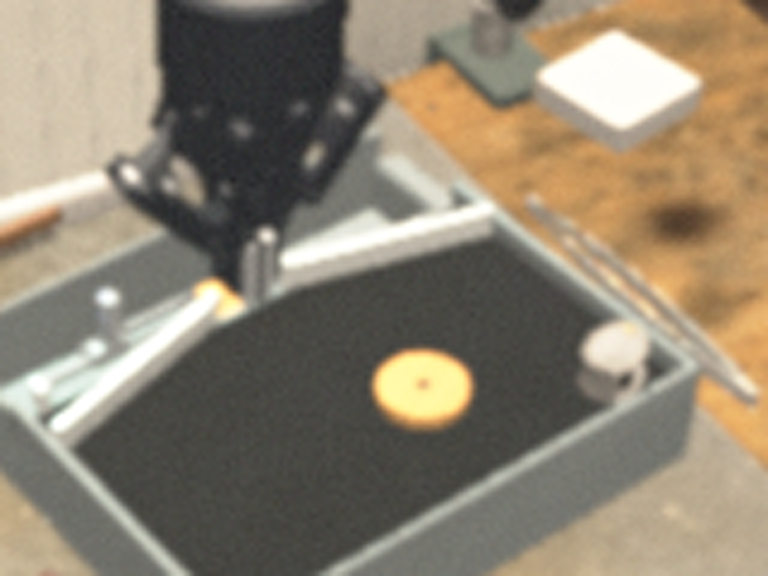

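View pics/e2.png

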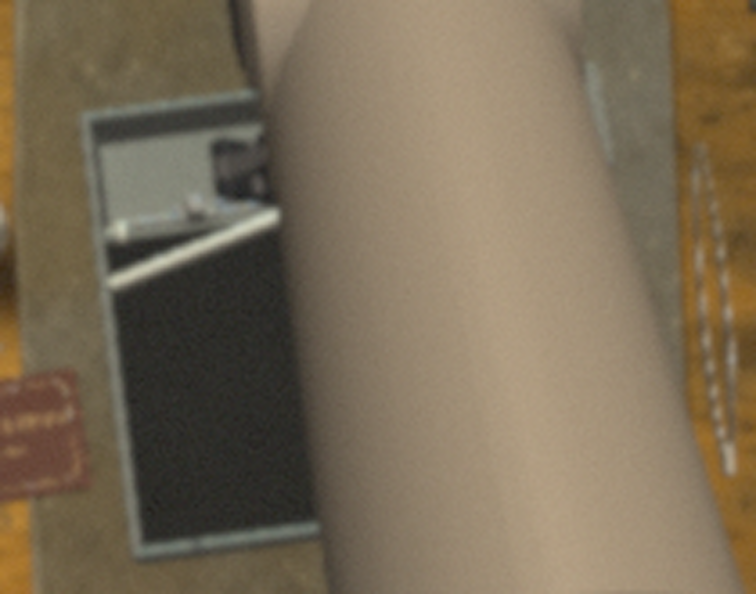

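```bash
python3 -m handwheel '[[-0.015,0,0,0],[-0.015,0,-0.006,0],[-0.012,0.01,-0.014,-7],[-0.006,0.03,-0.014,-8],[-0.005,0.035,-0.012,-8]]'
python3 -m handwheel '[[-0.006,0.03,-0.004,-5],[-0.004,0.02,-0.002,-4],[0,0,0,0],[0,0,0,0],[0,0,0,0]]'
python3 - <<'E'
from h import *
show();looks("e3s");look("e3")
E
```

```text
time_s: 27.2
position: [590.9, -86.0, 93.4]
orientation: [0.008, 0.965, 0.261, 0.021]
force: [0.6, 0.1, -1.2]
grip_width: -0.002
time_s: 27.82
position: [608.3, -137.4, 101.9]
orientation: [0.01, 0.942, 0.336, 0.021]
force: [-0.6, 0.3, -0.1]
grip_width: -0.001
t 27.82 tray [  14.8 -125.2] z 101.9 yaw_tray 32.0 F [-0.6  0.3 -0.1] grip mm -0.1 q7 -0.82
scene px 357.6 240.5 269.0 tray [-40.9 -21.7]
scene px 380.6 195.0 676.0 tray [  39.7 -153.4]
blob px 348.1 194.1 114.5 tray [59.4  4. ]
blob px 372.1 250.4 421.0 tray [-40.9 -22.2]
```

View pics/e3s.png

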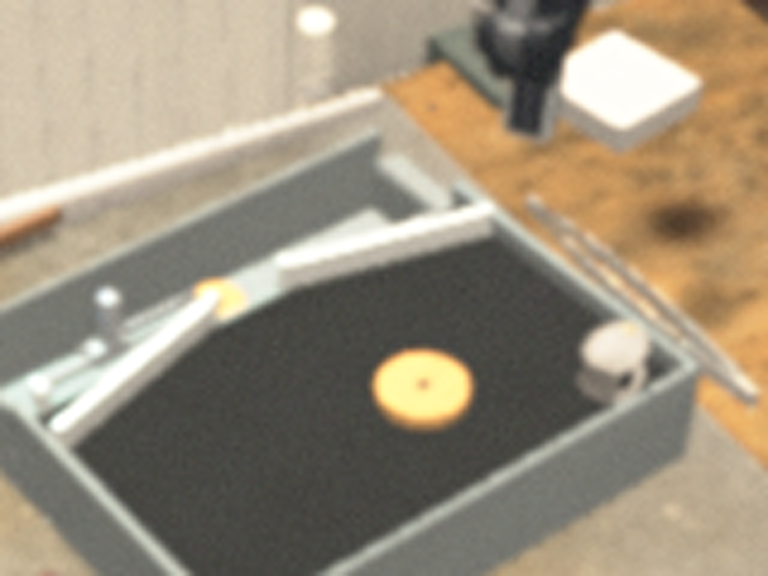

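View pics/e3.png

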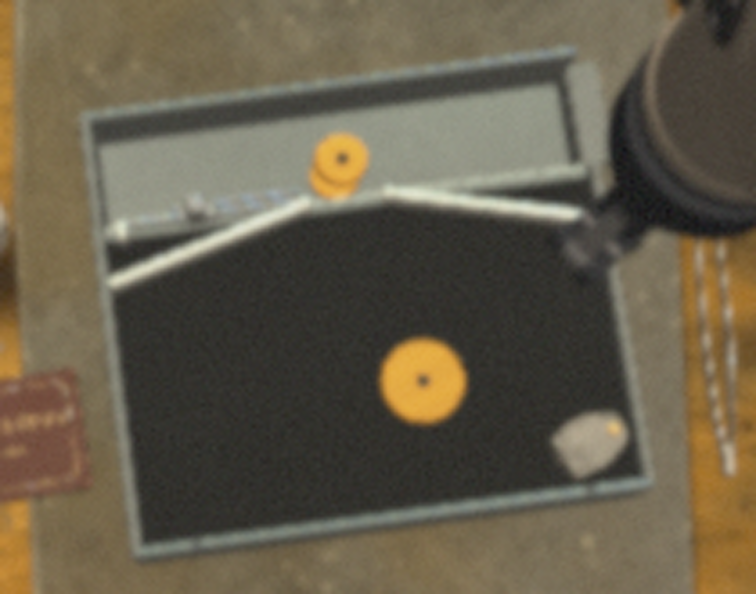

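Run:
```python
from h import *
t=(255-.5+341.5/3.6,145-.5+158.5/3.6)
for z in(13,20,27,35,43,50):
    X=onz("top",t,z);q=proj("scene",X-[4.3,-.3,0])[0];print(z,tray(X).round(1),((q-[270,160])*4.8).round(0))
a=cv2.imread("pics/e3.png")[110:240,250:450];b=cv2.imread("pics/e3s.png")[250:350,150:320]
cv2.imwrite("pics/e3z.png",np.vstack([cv2.resize(a,(760,300)),cv2.resize(b,(760,290))]))
```

```text
13 [79.2 -2.1] [211. 320.]
20 [77.4 -1.6] [212. 311.]
27 [75.5 -1.1] [214. 302.]
35 [73.4 -0.6] [215. 291.]
43 [71.3 -0.1] [217. 280.]
50 [69.5  0.4] [218. 271.]
```

View pics/e3z.png

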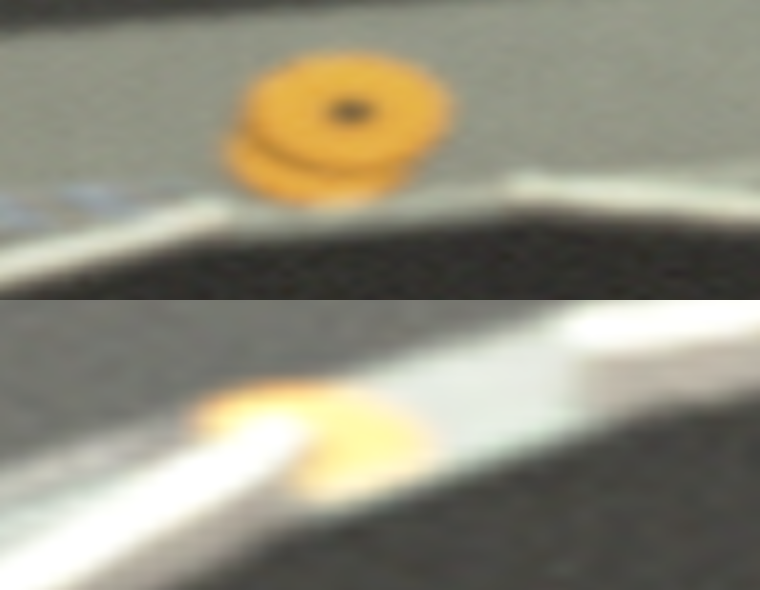

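B has now dropped: its hole is at tray x≈74 and its top face at z≈33, so its centre is about 30 mm, well below the 43 mm limit. Next is the shutter tab, coming round to its +y side at a height above the tab.

Run:
```python
from h import *
plan((44,98),112,0,9)
```

```text
t 27.93 tray [  15.  -124.9] z 101.9 yaw_tray 32.0 F [0.2 1.1 1.4] grip mm -0.2 q7 -0.82
[np.float64(0.0159), np.float64(-0.0193), np.float64(-0.0011), np.float64(3.6)]
[np.float64(0.0146), np.float64(-0.0202), np.float64(-0.0011), np.float64(3.6)]
[np.float64(0.0134), np.float64(-0.0211), np.float64(-0.0011), np.float64(3.6)]
[np.float64(0.012), np.float64(-0.0219), np.float64(-0.0011), np.float64(3.6)]
[np.float64(0.0106), np.float64(-0.0226), np.float64(-0.0011), np.float64(3.6)]
[np.float64(0.0092), np.float64(-0.0232), np.float64(-0.0011), np.float64(3.6)]
[np.float64(0.0078), np.float64(-0.0237), np.float64(-0.0011), np.float64(3.6)]
[np.float64(0.0063), np.float64(-0.0242), np.float64(-0.0011), np.float64(3.6)]
[np.float64(0.0048), np.float64(-0.0245), np.float64(-0.0011), np.float64(3.6)]
```

```bash
python3 -m handwheel '[[0.016,-0.0195,-0.006,3.6],[0.0145,-0.020,-0.005,3.6],[0.0135,-0.021,-0.003,3.6],[0.012,-0.022,-0.001,3.6],[0.0105,-0.0225,-0.001,3.6]]' 0
python3 - <<'E'
from h import *
plan((46,98),114,0,5)
E
```

```text
time_s: 28.55
position: [607.4, -8.2, 117.1]
orientation: [0.007, 0.984, 0.179, 0.022]
force: [0.1, -0.7, 0.7]
grip_width: -0.002
t 28.55 tray [30.3  3.1] z 117.1 yaw_tray 13.3 F [ 0.1 -0.7  0.7] grip mm -0.1 q7 -1.34
[np.float64(0.0074), np.float64(-0.0178), np.float64(0.0006), np.float64(2.7)]
[np.float64(0.0066), np.float64(-0.0181), np.float64(0.0006), np.float64(2.7)]
[np.float64(0.0057), np.float64(-0.0184), np.float64(0.0006), np.float64(2.7)]
[np.float64(0.0049), np.float64(-0.0186), np.float64(0.0006), np.float64(2.7)]
[np.float64(0.004), np.float64(-0.0188), np.float64(0.0006), np.float64(2.7)]
```

```bash
python3 -m handwheel '[[0.007,-0.018,0,2.7],[0.0065,-0.018,0,2.7],[0.006,-0.0185,0,2.7],[0.005,-0.0185,0,2.7],[0.003,-0.015,0,2.5]]'
python3 - <<'E'
from h import *
plan((47,97),71,0,5);looks("f0s")
E
```

```text
time_s: 29.18
position: [608.3, 94.1, 117.0]
orientation: [0.003, 0.998, 0.064, 0.022]
force: [-0.2, -0.4, 0.4]
grip_width: 0.002
t 29.18 tray [ 44.2 104.4] z 117.0 yaw_tray 0.0 F [-0.2 -0.4  0.4] grip mm 0.2 q7 -1.73
[np.float64(0.0006), np.float64(0.0015), np.float64(0.0092), np.float64(0.0)]
[np.float64(0.0006), np.float64(0.0015), np.float64(0.0092), np.float64(0.0)]
[np.float64(0.0006), np.float64(0.0015), np.float64(0.0092), np.float64(0.0)]
[np.float64(0.0006), np.float64(0.0015), np.float64(0.0092), np.float64(0.0)]
[np.float64(0.0006), np.float64(0.0015), np.float64(0.0092), np.float64(0.0)]
scene px 357.6 240.5 266.5 tray [-40.9 -21.7]
scene px 380.3 194.1 755.5 tray [  42.4 -155. ]
```

View pics/f0s.png

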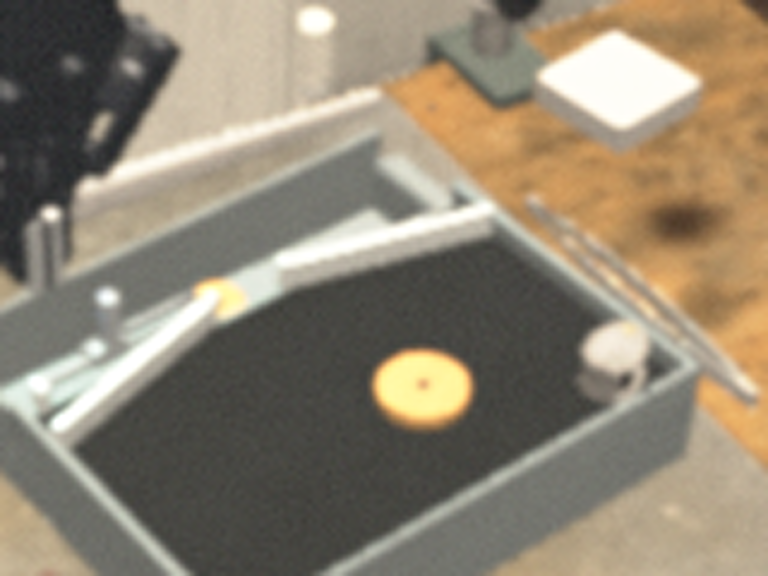

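```bash
python3 -m handwheel '[[0.002,0.004,0.008,0],[0.001,0.003,0.011,0],[0,0.001,0.011,0],[0,0,0.009,0],[0,0,0.003,0]]'
python3 - <<'E'
from h import *
show();looks("f1s")
E
```

```text
time_s: 29.85
position: [613.1, 86.6, 71.0]
orientation: [0.002, 0.998, 0.065, 0.021]
force: [-0.1, -0.6, -0.5]
grip_width: 0.0
t 29.85 tray [48.  96.4] z 71.0 yaw_tray 0.2 F [-0.1 -0.6 -0.5] grip mm 0.0 q7 -1.73
scene px 357.6 240.5 267.0 tray [-40.9 -21.7]
scene px 380.3 194.1 754.5 tray [  42.4 -155. ]
```

View pics/f1s.png

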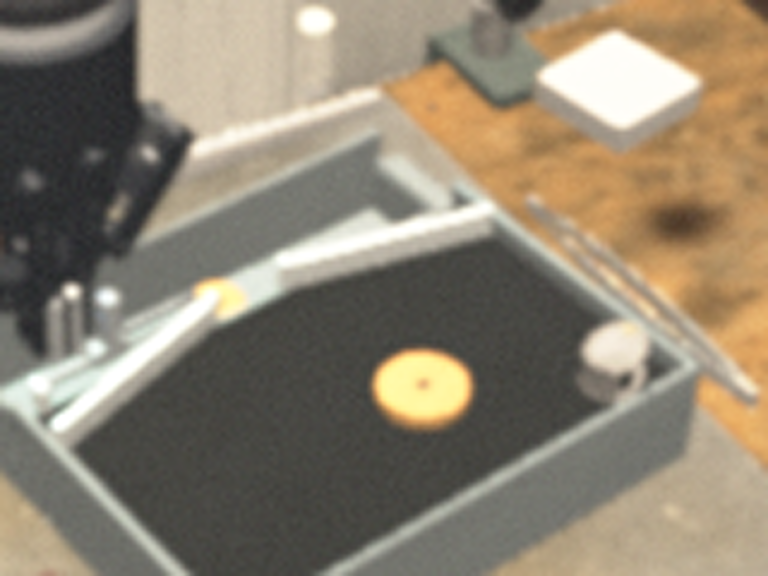

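```bash
python3 -m handwheel '[[0,0.006,0,0],[0,0.008,0,0],[0,0.008,0,0],[0,0.008,0.0005,0],[0,0.006,0.0005,0]]'
python3 - <<'E'
from h import *
show();looks("f2s")
E
```

```text
time_s: 30.52
position: [618.3, 50.7, 71.4]
orientation: [0.001, 0.998, 0.066, 0.021]
force: [-0.6, 1.3, -0.5]
grip_width: 0.002
t 30.52 tray [48.6 60.1] z 71.4 yaw_tray 0.2 F [-0.6  1.3 -0.5] grip mm 0.2 q7 -1.66
scene px 357.6 240.5 267.0 tray [-40.9 -21.7]
scene px 380.2 194.1 759.0 tray [  42.6 -154.8]
```

View pics/f2s.png

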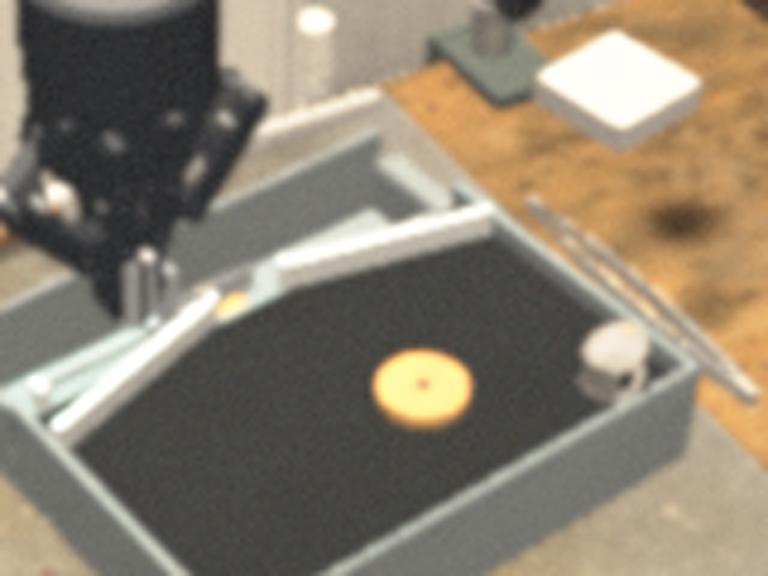

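```bash
python3 -m handwheel '[[0,0.004,0,0],[0,0.004,0,0],[0,0.004,0,0],[0,0.003,0,0],[0,0.002,0,0]]'
python3 - <<'E'
from h import *
show();looks("f3s")
E
```

```text
time_s: 31.2
position: [619.5, 41.0, 71.4]
orientation: [-0.004, 0.997, 0.068, 0.021]
force: [-1.5, 4.3, -0.6]
grip_width: -0.002
t 31.20 tray [48.6 50.3] z 71.4 yaw_tray 0.5 F [-1.5  4.3 -0.6] grip mm -0.1 q7 -1.63
scene px 357.6 240.4 267.0 tray [-40.7 -21.9]
scene px 380.3 194.1 756.5 tray [  42.4 -155. ]
```

View pics/f3s.png

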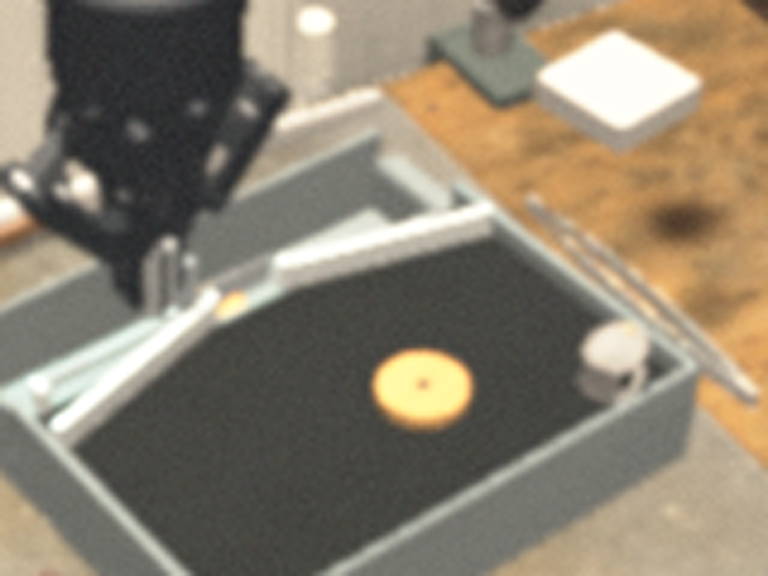

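```bash
python3 -m handwheel '[[0,0.005,0,0],[0,0.006,0,0],[0,0.006,0,0],[0,0.006,0,0],[0,0.006,0,0]]'
python3 - <<'E'
from h import *
show();looks("f4s")
a=cv2.imread("pics/f4s.png")[200:350,100:320];cv2.imwrite("pics/f4z.png",cv2.resize(a,(770,525)))
E
```

```text
time_s: 31.88
position: [619.3, 41.1, 71.9]
orientation: [-0.022, 0.997, 0.077, 0.019]
force: [-3.6, 9.5, 2.3]
grip_width: -0.001
t 31.88 tray [48.4 50.5] z 71.9 yaw_tray 1.5 F [-3.6  9.5  2.3] grip mm -0.1 q7 -1.58
scene px 357.6 240.5 269.0 tray [-40.9 -21.7]
scene px 380.3 194.1 757.5 tray [  42.4 -155. ]
```

View pics/f4z.png

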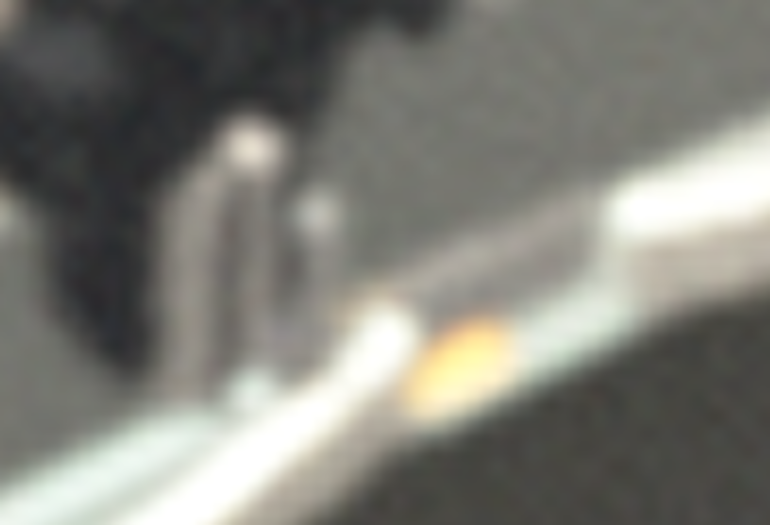

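A firm stop shows at TCP y≈50.4, with 9.5 N. That matches the 14 mm finger backs against a tab at y≈32. I'll back off and check the tab position.

```bash
python3 -m handwheel '[[0,-0.010,0,0],[0,-0.010,0,0],[0,0,-0.02,0],[0,0,-0.025,0],[-0.03,-0.02,-0.02,0]]'
python3 -m handwheel '[[-0.045,-0.03,-0.005,0],[-0.045,-0.03,0,0],[-0.045,-0.03,0,0],[-0.03,-0.02,0,0],[0,0,0,0]]'
python3 - <<'E'
from h import *
show();looks("g0s");look("g0")
E
```

```text
time_s: 32.55
position: [582.8, 64.9, 136.4]
orientation: [-0.016, 0.997, 0.073, 0.018]
force: [-0.9, 1.2, 0.4]
grip_width: -0.001
time_s: 33.17
position: [401.4, 147.7, 140.2]
orientation: [-0.012, 0.997, 0.071, 0.024]
force: [-0.3, 0.0, 0.3]
grip_width: 0.001
t 33.17 tray [-154.2  183.8] z 140.2 yaw_tray 0.8 F [-0.3  0.   0.3] grip mm 0.1 q7 -1.86
scene px 357.6 240.4 267.0 tray [-40.7 -21.9]
scene px 380.3 194.0 757.5 tray [  42.7 -155.2]
blob px 347.4 192.6 73.0 tray [62.1  4.8]
blob px 372.2 250.4 419.0 tray [-40.9 -22.3]
```

View pics/g0s.png

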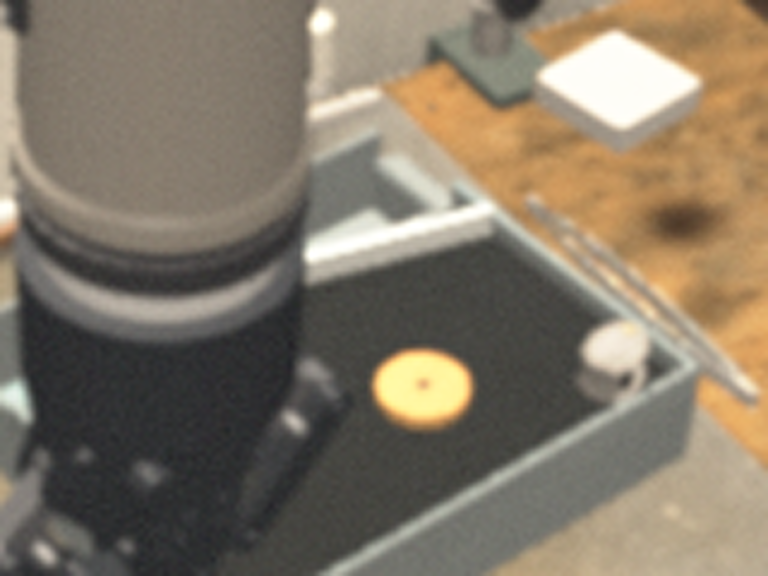

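View pics/g0.png

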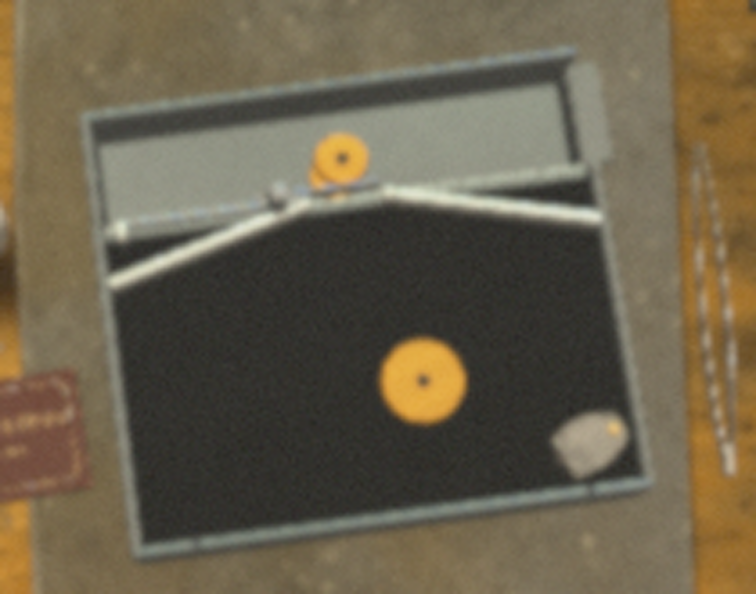

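Run:
```python
from h import *
im=arm.capture("top")
def tab(i):  # dark grey blob of the tab top: darkest centroid in strip
    pass
for n,(x,y) in dict(before=(195,205),after=(278,193)).items():
    print(n,tray(onz("top",(254.5+(x+.5)/3.6,144.5+(y+.5)/3.6),85)).round(1))
a=cv2.imread("pics/c4.png")[150:250,100:420];b=cv2.imread("pics/g0.png")[150:250,100:420]
cv2.imwrite("pics/g0z.png",np.vstack([cv2.resize(a,(790,247)),cv2.resize(b,(790,247))]))
```

```text
before [47.4 70.9]
after [47.9 33. ]
```

View pics/g0z.png

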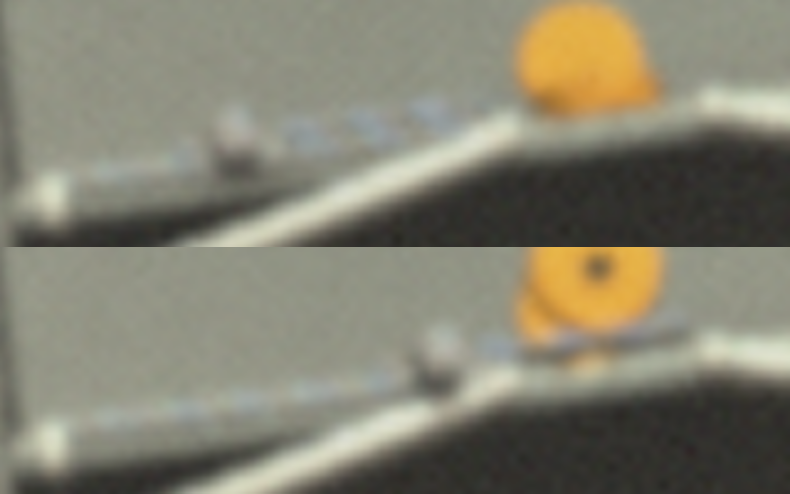

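The tab moved from y 70.9 to 33.0, a travel of 37.9 mm, so the shutter is shut. The robot is clear of everything, so I'm handing in.

Run:
```python
from h import *
show();print(arm.close_job())
```

```text
t 33.33 tray [-150.9  182.1] z 140.5 yaw_tray 0.5 F [-0.1  0.  -0.2] grip mm 0.2 q7 -1.86
the job is handed in; nothing more can be done
None
```

I pushed the three small blanks through the gate one at a time (C, A, then B) and shut the shutter by its tab. I handed in at 33.3 s of the 64 s allowed, with the robot clear of everything.

- **Blanks:** B did not drop on the first push. It bridged the deck edge and the pile in the trough, and a second push with the fingers shut sent it down. In the last look B lies on the pile in the trough at tray x ≈ 74 mm, centre about 30 mm high against the 43 mm limit.
- **Heights not measured:** I could see C and A in the trough but did not measure their heights exactly. B and the shutter partly hide them. A leans under B, and a sliver of its rim shows between the shutter and the deck edge.
- **Shutter:** the tab moved 37.9 mm, from y 70.9 to 33.0, and came up firmly against something at 9.5 N. Full travel is 38 mm.
- **Left in place:** the large blank did not move, staying at (-41, -22) mm in the tray frame. The loupe and tweezers look unmoved in the pictures. I did not check the tin and jar in the last view.

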